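Weigh out nuts on the counter dial scale

ROBOT

A 7-joint arm with a two-finger parallel gripper is mounted at the origin on the work surface. World frame = base frame: x ahead of the robot, y to its left, z up, the work surface at z = 0. Lengths are in m, angles in rad, forces in N, time in s.
With the tool pointing down it reaches from about 0.4 to 0.85 m from the base axis. Payload 10.4 kg.
Tool frame: the origin (TCP) lies at the very end of the fingers, on their centre line; the grasp point (between the pads) lies 19 mm behind it; z points along the fingers, y is the direction in which the jaws open and shut (so a half turn about z gives the same grasp; the last joint's range is limited). The gripper opens to 85 mm and grips with 20 to 120 N. Pads are 22 mm wide; open, the fingers measure 114 mm over their backs; the gripper's body (76 mm by 85 mm) begins 54 mm behind the grasp point. The pads swing forward as they close: fully open they stand 13 mm farther back than shut.
Start: joints at [1.23, 0.332, -0.065, 1.46, 0.022, 1.35, -0.088], TCP at [0.195, -0.594, 0.2] pointing down, gripper open.
Joint ranges: [-2.6, 2.6], [-0.5, 2.12], [-1.47, 1.34], [0.16, 2.42], [-1.27, 4.41], [0.06, 2.06], [-2.6, 2.6]. Speed limits (rad/s): [2.22, 2.22, 2.79, 2.79, 3.14, 3.14, 3.14].

INTERFACE

Orientations are given as a unit quaternion [x, y, z, w].
In Python, from workcell import get_obs, camera, camera_info, hand_in gives the robot as it stands.
- The arm moves only by the tool move_arm, never from a script. Its argument "moves" is a list of rows, each a list of 3 entries, a list of its own where there are three numbers: the shift along the tool's x, y, z in units of 25 mm (1.0 is 25 mm), then the turn, a rotation vector about the tool's x, y, z in degrees, then the opening, from 0 (shut) to 1 (fully open). A call has 1 to 5 rows; each row shifts and turns the commanded pose from where the row before left it, along the tool's axes as they then stand; what a row does not reach is not made up. A row lasts 1/8 s, in which the tool goes at most 62.5 mm and 10.7 degrees, less where a joint would pass 70% of its speed; a pose out of reach is approached as far as the arm can. A call is refused whole if a number of a shift passes 1 or a number of a turn 10.7, either way. A call with a gripper value outside its range is refused whole. The fingers move at their own pace and stop on an object; "squeeze" is the grip in N (left out, the last holds). Time passes only in rows, so rows that do not move let the fingers close. It gives the time, the measured TCP pose, the force and the opening at its end, in the units of the state.
- get_obs(): the state, without advancing time (a new reading comes with each control period).
- camera(name): name is "scene" or "top" or "wrist"; returns the picture (384x512x3 uint8, red, green, blue); there is no depth.
- camera_info(name): a dict with "fx", "fy", "cx", "cy" (pixels), "origin" and "rotation" of the camera in the world. Camera axes: x right, y down, z forward; pixel columns grow to the right and rows downward; lengths in m; the calibration is good to about 2 mm. A picture is of the moment at which its call begins: read the wrist's pose just before it. camera_info takes no time and is no camera call; for the wrist camera it gives the pose at the moment of the call.
- hand_in(): hands the job in, once; it reports no verdict.
The state is a dict: "clock": time; "joint_pos": joint angles; "joint_velocities": joint speeds; "tau": joint torques, N m; "position": TCP position; "ee_rot": TCP orientation; "ft_force": force on the tool from outside, world axes, zero at the start; "torque": the same for the moment, N m; "grip_width": opening from 0.0 (shut) to 1.0 (fully open).
Only numpy, scipy, OpenCV 4.12 (cv2) and the standard library are available. Lean on these libraries where they do the work, as an engineer would, in place of code of your own. Each camera call takes 0.05 s, during which the arm holds its last target. There are 200 camera calls.

TASK

Weigh out the order of mixed nuts: take hexagon nuts from the tray and set them gently into the scale's pan until the pointer has just reached the marker clipped on the dial's rim, at the marker or past it by no more than one small nut's weight. Leave the nuts you do not need in the tray, do not drop nuts into the pan, and leave the washers, the marker and the things standing around alone.

Things in the scene. Friction and masses are not known exactly. Their poses are not given: they have to be found in the camera images.
- scale: Fixed counter dial scale, painted steel housing 305 long (its x, from -100 to +205) x 200 wide x 135 high; origin on the bench under the pan's middle. Its +x points to the dial panel, sloping about 44 deg and facing up and away. White dial 144 across: 2 kg per turn, clockwise as seen facing it, zero at the upper edge of the slope; ticks 50 g apart (short), 100 g (long), 500 g (longest).
- pan (a joint): How far the pan has sunk under its load, m: 0 when empty, 0.010 m per kg. The pan rides straight down on a soft damped spring (981 N/m, settles within half a second) and stops at 22 mm.
- pan_centre (a point): Middle of the pan's flat floor, on its upper face: a bare steel pan 210 (its x) x 240 (y) with walls 3 mm thick standing 12 mm above the floor, axes parallel to the scale's. About 161 mm above the bench when empty.
- pointer (a joint): Angle of the black dial pointer, rad, clockwise from zero: 3.14 rad per kg on the pan (0.345 rad for 110 g). Driven by the pan.
- pointer_tip (a point): Point of the pointer, 60 mm from the middle of the dial. Its axes turn with the pointer.
- marker (a joint): Angle of the target marker, rad, on the same scale as the pointer: the dark steel tab with an inward point that is clipped to the dial's rim at the weight ordered (400 to 660 g, so 1.26 to 2.07 rad). It stays where it is unless pushed.
- marker_tip (a point): Point of the marker tab, 60 mm from the middle of the dial. Its x axis points from there towards the middle of the dial, its y axis clockwise along the rim (the way the pointer travels), z out of the dial.
- tray: Low bare metal sorting tray 225 (its x) x 425 (y), walls 3 mm thick and 30 mm high, floor 3 mm thick; origin under its centre. Fixed. At the start it holds all nuts and washers, lying flat in two rows with roughly 20 to 75 mm between neighbours.
- nut_big_a: Large dark steel hexagon nut, 46 across flats, 53 across corners, 25.6 high, 30 bore, about 220 g (each may differ by a tenth); lies flat, bore upright; origin at the centre of its underside; its flats look along its own x axis and 60 deg to either side of it (and the opposite ways).
- nut_big_b: Large dark steel hexagon nut, 46 across flats, 53 across corners, 25.6 high, 30 bore, about 220 g (each may differ by a tenth); lies flat, bore upright; origin at the centre of its underside; its flats look along its own x axis and 60 deg to either side of it (and the opposite ways).
- nut_big_c: Large dark steel hexagon nut, 46 across flats, 53 across corners, 25.6 high, 30 bore, about 220 g (each may differ by a tenth); lies flat, bore upright; origin at the centre of its underside; its flats look along its own x axis and 60 deg to either side of it (and the opposite ways).
- nut_small_a: Small dark steel hexagon nut, 36 across flats, 41.6 across corners, 21.5 high, 24 bore, about 110 g (each may differ by a tenth); lies flat, bore upright; origin at the centre of its underside; its flats look along its own x axis and 60 deg to either side of it (and the opposite ways).
- nut_small_b: Small dark steel hexagon nut, 36 across flats, 41.6 across corners, 21.5 high, 24 bore, about 110 g (each may differ by a tenth); lies flat, bore upright; origin at the centre of its underside; its flats look along its own x axis and 60 deg to either side of it (and the opposite ways).
- nut_small_c: Small dark steel hexagon nut, 36 across flats, 41.6 across corners, 21.5 high, 24 bore, about 110 g (each may differ by a tenth); lies flat, bore upright; origin at the centre of its underside; its flats look along its own x axis and 60 deg to either side of it (and the opposite ways).
- washer_a: Plain round flat washer, dark steel, 56 outside, 31 bore, 5 thick, lying flat in the tray; origin at the centre of its underside. Not part of the order.
- washer_b: Plain round flat washer, dark steel, 56 outside, 31 bore, 5 thick, lying flat in the tray; origin at the centre of its underside. Not part of the order.
- oil_filter: Spin-on oil filter standing upright, 95 mm across, 172 high; origin under its centre. Bystander to the left of the scale.
- filter_carton: White and blue filter carton 110 x 120 x 100 high, origin under its centre. Bystander beyond the tray.
- spray_can: Grey spray can 66 mm across, 190 high, standing upright between the tray and the scale, 18 mm higher than the pan's rim, origin under its centre. Bystander.
- spanner: Steel spanner 200 long lying flat on the bench in front of the dial, 7 to 12 mm thick, origin at its underside near mid-length. Bystander.
Not all that is in view belongs to the job. What is shaped like the nut_big_c but blue is not meant.

How it is judged:
By the outcome, as a careful person would: the job done as asked, in the order asked, and still so for the second after the job is handed in, with the robot touching nothing.
It also fails if it takes over 72 s, if anything falls off the work surface, if the arm or the gripper's body presses on something with over 40 N, if the wrist force passes 120 N, or if a joint passes its speed limit or range.

## Working session

There is one attempt and no reset: what is moved stays moved. The work goes in short steps, Python scripts to look and compute and a tool call to move; the robot and the scene stay as the last step left them, time stands still between calls to the robot, and variables do not carry over. Pictures are saved under pics/ and viewed, about 8 in all and at most 12, crops included, and the job is handed in when it is done.

Besides the shell and the picture viewer there is one more tool, called after "Call:" as name([rows], argument=value, ...), one row to a line, values as JSON. move_arm: Moves the arm, as the interface text tells. Its arguments: {"type":"object","properties":{"moves":{"type":"array","items":{"type":"array"}},"squeeze":{"type":"number"}},"required":["moves"]}

```bash
ls; mkdir -p pics; python3 - <<'E'
from workcell import *
import cv2
print(get_obs())
for n in("scene","top"):
    i=camera_info(n);print(n,i)
    cv2.imwrite(f"pics/{n}0.png",camera(n)[:,:,::-1])
E
```

```text
pics
{'clock': 0.0, 'joint_pos': array([ 1.23037333,  0.33287906, -0.06470817,  1.46094823,  0.02160499,
        1.34990745, -0.08854049]), 'joint_velocities': array([-2.00587013e-04, -1.01978621e-03,  4.39455597e-04,  5.01358710e-04,
        1.03896063e-04, -1.98542570e-03, -7.50287177e-05]), 'tau': array([ 3.17052663e-04, -6.25456882e+01,  4.95484646e-02, -3.91605806e+01,
        1.64226437e-02,  9.96315619e-03,  1.28494506e-05]), 'position': array([ 0.19517394, -0.59329443,  0.1991082 ]), 'ee_rot': array([ 9.87400692e-01,  1.58238272e-01, -1.48814019e-04, -7.07670731e-04]), 'ft_force': array([-0.13570463,  0.1635392 ,  0.23935723]), 'torque': array([-0.0180945 , -0.02886069,  0.04755045]), 'grip_width': 0.9974576718362845}
scene {'fx': 429.1105289677722, 'fy': 429.1105289677722, 'cx': 264.7543570944745, 'cy': 197.3272356435316, 'origin': array([ 0.96783199, -0.70517848,  1.00113047]), 'rotation': array([ 0.88783855,  0.25259499, -0.10295229, -0.37059319])}
top {'fx': 432.7344460024331, 'fy': 432.7344460024331, 'cx': 250.66856484133928, 'cy': 192.53803204778572, 'origin': array([0.38967653, 0.07001977, 1.52936205]), 'rotation': array([ 0.71402381, -0.69899036,  0.03454545, -0.01972503])}
```

View pics/scene0.png

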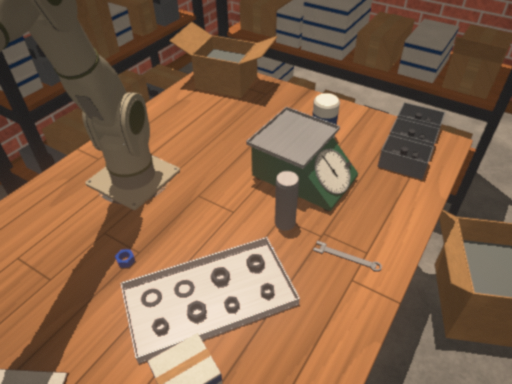

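View pics/top0.png

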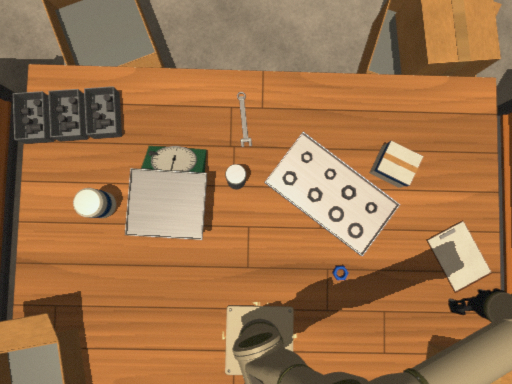

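The scene shows the scale at about (300,155), the tray with 8 rings at about (210,295) and a blue decoy nut at (125,258). In the top view the tray is at (335,195), the pan at (167,203), the dial at (173,159), the can at (236,175) and the blue decoy at (340,272). The ringed items in the tray could be taken for nuts: two of them, at (336,214) and (355,231), look like washers.

```bash
cat > h.py <<'E'
import numpy as np, cv2
from scipy.spatial.transform import Rotation as R
from workcell import *
def ray(i,uv,z):
    "pixels -> world points on plane height z"
    uv=np.atleast_2d(np.asarray(uv,float)); M=R.from_quat(i["rotation"]).as_matrix()
    d=np.c_[(uv[:,0]-i["cx"])/i["fx"],(uv[:,1]-i["cy"])/i["fy"],np.ones(len(uv))]@M.T
    o=i["origin"]; return o+d*((z-o[2])/d[:,2])[:,None]
def proj(i,p):
    q=(np.atleast_2d(p)-i["origin"])@R.from_quat(i["rotation"]).as_matrix()
    return np.c_[q[:,0]/q[:,2]*i["fx"]+i["cx"],q[:,1]/q[:,2]*i["fy"]+i["cy"]]
E
python3 - <<'E'
from h import *
t=cv2.imread("pics/top0.png");s=cv2.imread("pics/scene0.png")
for n,im,(x0,y0,x1,y1) in(("top",t,(262,128,402,256)),("scene",s,(115,235,305,355))):
    i=camera_info(n);g=im[y0:y1,x0:x1].max(2)
    k,l,st,c=cv2.connectedComponentsWithStats((g<110).astype(np.uint8))
    for j in range(1,k):
        if 40<st[j,4]<500:
            m=(l==j).astype(np.uint8); cs,_=cv2.findContours(m,cv2.RETR_EXTERNAL,cv2.CHAIN_APPROX_NONE)
            (cx,cy),r=cv2.minEnclosingCircle(cs[0])
            print(n,st[j,4],round(cx+x0),round(cy+y0),"r",round(r,1),ray(i,[cx+x0,cy+y0],.02).round(3)[0,:2],"v",int(np.median(g[l==j])))
i=camera_info("top")
print("pan",ray(i,[[130,169],[207,171],[202,239],[126,235]],.173).round(3))
print("tray",ray(i,[[304,133],[398,206],[363,252],[267,182]],.03).round(3))
print("can",ray(i,[236,175],.19),"filter",ray(i,[88,203],.172),"scale top edge dial",ray(i,[[143,168],[207,170]],.13))
a=cv2.resize(t[125:258,260:405],None,fx=4,fy=4,interpolation=3);a=cv2.resize(a,(560,520))
b=cv2.resize(s[135:210,290:365],(500,500),interpolation=3)
cv2.imwrite("pics/c1.png",np.hstack([cv2.resize(a,(400,400)),cv2.resize(b,(400,400))]))
E
```

```text
top 260 392 164 r 22.2 [ 0.62  -0.459] v 76
top 47 306 157 r 5.3 [ 0.637 -0.154] v 89
top 48 330 174 r 5.2 [ 0.579 -0.238] v 89
top 72 290 178 r 6.7 [ 0.56  -0.096] v 88
top 92 348 192 r 7.2 [ 0.516 -0.304] v 80
top 84 314 194 r 7.0 [ 0.505 -0.184] v 85
top 53 371 207 r 5.3 [ 0.463 -0.384] v 79
top 79 336 214 r 7.2 [ 0.439 -0.261] v 88
top 85 355 230 r 7.2 [ 0.383 -0.328] v 89
scene 295 126 245 r 14.5 [ 0.211 -0.243] v 95
scene 56 124 255 r 4.9 [ 0.233 -0.273] v 80
scene 181 256 263 r 8.6 [ 0.568 -0.098] v 93
scene 97 126 261 r 8.7 [ 0.256 -0.285] v 79
scene 181 221 277 r 9.0 [ 0.512 -0.187] v 95
scene 105 268 291 r 7.2 [ 0.644 -0.158] v 93
scene 100 232 304 r 7.2 [ 0.587 -0.242] v 94
scene 76 196 308 r 6.8 [ 0.513 -0.299] v 96
scene 92 197 314 r 8.5 [ 0.527 -0.311] v 96
scene 121 160 327 r 7.8 [ 0.472 -0.387] v 96
pan [[0.56  0.423 0.173]
 [0.559 0.182 0.173]
 [0.346 0.191 0.173]
 [0.354 0.427 0.173]]
tray [[ 0.72  -0.144  0.03 ]
 [ 0.47  -0.476  0.03 ]
 [ 0.308 -0.353  0.03 ]
 [ 0.543 -0.016  0.03 ]]
can [[0.54673396 0.08975074 0.19      ]] filter [[0.45051022 0.54871015 0.172     ]] scale top edge dial [[0.56965656 0.39229868 0.13      ]
 [0.56794652 0.18518487 0.13      ]]
```

View pics/c1.png

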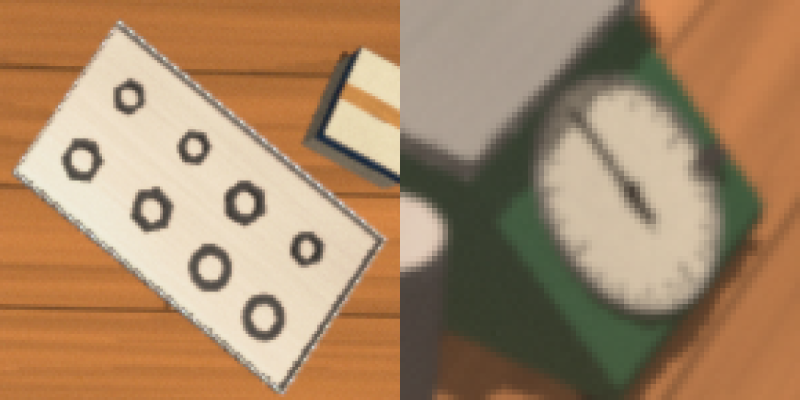

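The crop shows six hexagon nuts. Big ones are at top-view pixels (290,178), (314,194) and (348,192), small ones at (306,157), (330,174) and (371,207). Plain round washers are at (336,214) and (355,230), and the blue nut is outside the tray. The marker tab is at scene pixel (348,165) and the pointer is at zero. I'll measure the marker angle next.

```bash
python3 - <<'E'
from h import *
S=camera_info("scene");T=camera_info("top");s=cv2.imread("pics/scene0.png");t=cv2.imread("pics/top0.png")
# model: scale yaw from pan, dial panel upper edge to x=205; refine centre by triangulating dial centre from ellipses
def ell(im,box,th):
    x0,y0,x1,y1=box;h=cv2.cvtColor(im[y0:y1,x0:x1],cv2.COLOR_BGR2HSV)
    m=((h[...,1]<75)&(h[...,2]>th)).astype(np.uint8)
    m=cv2.morphologyEx(m,cv2.MORPH_CLOSE,np.ones((7,7)))
    cs,_=cv2.findContours(m,cv2.RETR_EXTERNAL,cv2.CHAIN_APPROX_NONE);c=max(cs,key=len)
    e=cv2.fitEllipse(cv2.convexHull(c));return (e[0][0]+x0,e[0][1]+y0),e[1],e[2]
es=ell(s,(312,146,358,200),150);print(es)
def line(i,uv):
    a=ray(i,uv,0)[0];o=i["origin"];d=a-o;return o,d/np.linalg.norm(d)
def tri(us,ut):
    o1,d1=line(S,us);o2,d2=line(T,ut);A=np.c_[d1,-d2];k=np.linalg.lstsq(A,o2-o1,rcond=None)[0]
    p,q=o1+k[0]*d1,o2+k[1]*d2;return (p+q)/2,np.linalg.norm(p-q)
C,err=tri(es[0],(173.5,158.5));print("dial centre",C,err)
def markang(C,yaw,tilt,uv):
    X=np.array([np.cos(yaw),np.sin(yaw),0]);n=np.array([X[0]*np.sin(tilt),X[1]*np.sin(tilt),np.cos(tilt)])
    up=np.cross(n,np.cross([0,0,1],n));up/=np.linalg.norm(up);cw=np.cross(up,n)
    o,d=line(S,uv);p=o+d*((C-o)@n/(d@n))-C
    return np.degrees(np.arctan2(p@cw,p@up))%360,np.hypot(p@cw,p@up),C,up,cw
# scale centre (0.455,.307): dial mid at x~152, z~.085
for yaw in(-.03,0.02):
  X=np.array([np.cos(yaw),np.sin(yaw),0])
  for C2 in(C,np.array([.455,.307,.085])+.153*X):
    for uv in((348.5,164.6),(347,166)):
      r=markang(C2,yaw,np.radians(44),uv);print(yaw,C2.round(3),uv,"deg",r[0].round(1),"g",(r[0]/180*1000).round(),"rad mm",(r[1]*1000).round())
  up,cw=r[3],r[4]
  print("centre proj",proj(S,C2),"rim pts 0,90,180,270",proj(S,[C+.072*up,C+.072*cw,C-.072*up,C-.072*cw]).round())
x=cv2.resize(s[140:205,308:362],None,fx=9,fy=9,interpolation=cv2.INTER_CUBIC);cv2.imwrite("pics/dial.png",x)
E
```

```text
((332.9951686859131, 172.10675811767578), (29.58747100830078, 41.725826263427734), 157.57130432128906)
dial centre [0.61075145 0.30295802 0.08046013] 0.0003342168073760099
-0.03 [0.611 0.303 0.08 ] (348.5, 164.6) deg 107.4 g 597.0 rad mm 87.0
-0.03 [0.611 0.303 0.08 ] (347, 166) deg 108.9 g 605.0 rad mm 77.0
-0.03 [0.608 0.302 0.085] (348.5, 164.6) deg 110.4 g 614.0 rad mm 88.0
-0.03 [0.608 0.302 0.085] (347, 166) deg 112.3 g 624.0 rad mm 78.0
centre proj [[332.24112557 170.84935823]] rim pts 0,90,180,270 [[320. 154.]
 [343. 160.]
 [345. 189.]
 [323. 185.]]
0.02 [0.611 0.303 0.08 ] (348.5, 164.6) deg 109.5 g 608.0 rad mm 91.0
0.02 [0.611 0.303 0.08 ] (347, 166) deg 111.0 g 617.0 rad mm 80.0
0.02 [0.608 0.31  0.085] (348.5, 164.6) deg 114.4 g 635.0 rad mm 84.0
0.02 [0.608 0.31  0.085] (347, 166) deg 116.6 g 648.0 rad mm 74.0
centre proj [[333.26354312 169.53368245]] rim pts 0,90,180,270 [[320. 155.]
 [342. 160.]
 [346. 189.]
 [324. 185.]]
```

View pics/dial.png

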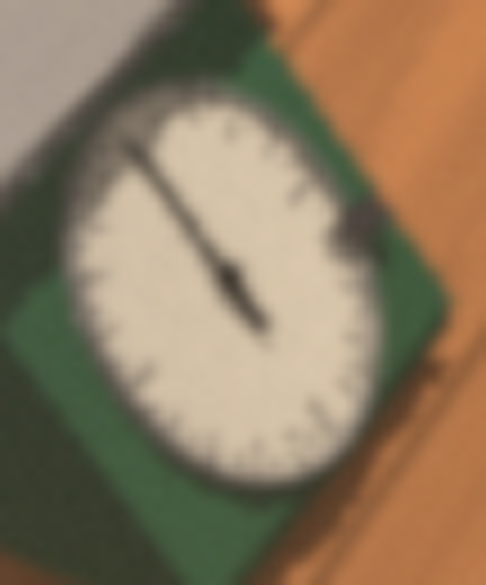

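Marker tip is at crop pixel (330,230), pivot at (232,280) and the 500 g tick at (300,190). That puts the marker at about 590 g (106°), at a radius of about 58 mm against a nominal 60. Three big nuts (about 660 g) should satisfy it. I'll move over the tray for a wrist view.

Call:
move_arm([
  [[1,-0.6,-0.2],[0,0,0],1],
  [[1,-0.6,-0.2],[0,0,0],1],
  [[1,-0.6,-0.2],[0,0,0],1],
  [[1,-0.6,-0.2],[0,0,0],1],
  [[1,-0.6,-0.2],[0,0,0],1],
])

```text
clock: 0.72
position: [0.291, -0.4824, 0.2247]
ee_rot: [0.987, 0.158, -0.0, -0.0]
ft_force: [0.4, 0.6, -0.3]
grip_width: 0.997
```

Call:
move_arm([
  [[1,-0.6,-0.2],[0,0,0],1],
  [[1,-0.6,-0.2],[0,0,0],1],
  [[1,-0.6,-0.2],[0,0,0],1],
  [[1,-0.6,-0.2],[0,0,0],1],
  [[1,-0.6,-0.2],[0,0,0],1],
])

```text
clock: 1.35
position: [0.3863, -0.3722, 0.2498]
ee_rot: [0.987, 0.158, -0.0, -0.0]
ft_force: [-0.4, -0.0, -0.2]
grip_width: 1.0
```

Call:
move_arm([
  [[1,-0.6,-0.2],[0,0,0],1],
  [[1,-0.6,-0.2],[0,0,0],1],
  [[1,-0.6,-0.2],[0,0,0],1],
  [[1,-0.6,-0.2],[0,0,0],1],
  [[0,0,0],[0,0,0],1],
])

```text
clock: 1.98
position: [0.4636, -0.2826, 0.27]
ee_rot: [0.987, 0.16, 0.0, -0.0]
ft_force: [0.2, 0.3, -0.2]
grip_width: 1.002
```

```bash
python3 - <<'E'
from h import *
o=get_obs();i=camera_info("wrist");im=camera("wrist")[:,:,::-1].copy();cv2.imwrite("pics/w1.png",im)
import pickle;pickle.dump(i,open("w1.pkl","wb"))
print(o["clock"],o["position"],o["ee_rot"],i)
print(proj(i,[[.56,-.096,.03],[.505,-.184,.03],[.516,-.304,.03]]))
E
```

```text
1.975 [ 0.46364771 -0.28255953  0.26997275] [ 9.87064270e-01  1.60324504e-01  3.13660002e-04 -2.86187091e-04] {'fx': 299.5636981573582, 'fy': 299.5636981573582, 'cx': 251.52043342379574, 'cy': 192.80333983180475, 'origin': array([ 0.53334733, -0.25889218,  0.4433951 ]), 'rotation': array([ 0.8031749 , -0.57787475, -0.08482761,  0.11736753])}
[[134.81734189  38.81248339]
 [191.33128135 105.62652661]
 [279.27732748 126.97075963]]
```

View pics/w1.png

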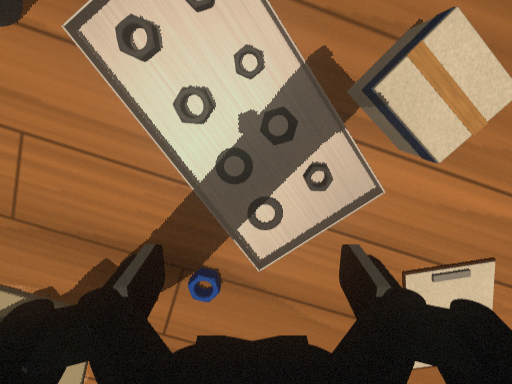

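The wrist view shows the big nuts at (139,38), (193,104) and (279,125), small nuts at (249,61), (318,176) and (200,2), and round washers at (235,166) and (265,213). The blue decoy is at (204,285), outside the tray.

```bash
cat > nuts.py <<'E'
from h import *
def nuts(im,i,seeds,th=78,z=.016):
    g=cv2.GaussianBlur(im.max(2),(3,3),0);m=(g<th).astype(np.uint8)
    k,l,st,c=cv2.connectedComponentsWithStats(m)
    for u,v in seeds:
        w=(l[max(0,v-35):v+35,max(0,u-35):u+35]);ids=[a for a in np.unique(w) if a and 250<st[a,4]<6000]
        a=min(ids,key=lambda a:np.hypot(*(c[a]-(u,v))))
        cs,_=cv2.findContours((l==a).astype(np.uint8),cv2.RETR_EXTERNAL,cv2.CHAIN_APPROX_NONE)
        q=max(cs,key=len)[:,0]
        P=ray(i,q,z)[:,:2].astype(np.float32);h=cv2.convexHull(P);M=cv2.moments(h)
        C=np.array([M["m10"]/M["m00"],M["m01"]/M["m00"]])
        A=np.radians(np.arange(0,180,1));h=h[:,0]-C;D=np.c_[np.cos(A),np.sin(A)]@h.T;wd=D.max(1)-D.min(1)
        s=np.exp(6j*A)@(wd-wd.mean());fl=np.degrees((np.angle(-s))/6)%60   # min width directions
        print((u,v),"px",c[a].round(),"area",st[a,4],"C",C.round(4),"widths mm",(wd.min()*1e3).round(1),(wd.max()*1e3).round(1),"flat normal deg mod60",fl.round(1))
E
python3 - <<'E'
from nuts import *
import pickle
im=cv2.imread("pics/w1.png");i=pickle.load(open("w1.pkl","rb"))
nuts(im,i,[(139,38),(193,104),(279,125),(249,61),(318,176)])
R0=R.from_quat(get_obs()["ee_rot"]).as_matrix();print(R0.round(3))
E
```

```text
(139, 38) px [128.  33.] area 277 C [ 0.5642 -0.0843] widths mm 21.8 33.7 flat normal deg mod60 21.1Traceback (most recent call last):
  File "<stdin>", line 4, in <module>
  File "nuts.py", line 7, in nuts
    a=min(ids,key=lambda a:np.hypot(*(c[a]-(u,v))))
ValueError: min() iterable argument is empty
```

```bash
python3 - <<'E'
from nuts import *
import pickle
im=cv2.imread("pics/w1.png");i=pickle.load(open("w1.pkl","rb"))
print(im.max(2)[100:110:2,170:225:3]);print(im.max(2)[120:130:2,250:310:3])
for th in(85,120,135,150):
  for s in [(139,38),(193,104),(279,125),(249,61),(318,176)]:
    try: print(th,end=" ");nuts(im,i,[s],th)
    except Exception as e: print(s,e)
E
```

```text
[[216 219  94  94  68  65 216 216 218 215 216  92  97  66 101 214 214 217
  216]
 [215 140  95  96  62 101 215 216 217 215 217  89  99  70 102 146 217 213
  218]
 [214  92  95  87  64 102 217 217 215 218 216 135  97  80  69 100 217 217
  216]
 [218 149  95  93  64 103 215 217 215 215 216 144  97  76  63 101 218 218
  216]
 [215 215  94  97  68  86 105 216 215 216 215 126 100  83  65 216 216 217
  216]]
[[ 99  99  98  92  69  53  51 100  96  94  91  91  94  41  47  45  93  94
   93  92]
 [ 96  99  95  94  50  52  57  96  96  96  97  96  91  43  47  44  92  93
   90  94]
 [ 97 100  94  95  54  54  75  95  95  93  96  88  92  40  45  48  90  94
   90  91]
 [ 97  95  98  94  57  53  82  96  98  95  92  97  94  40  43  43  91  91
   91  92]
 [ 96  93  97  95  52  55  72  94  95  95  94  95  92  45  38  46  90  91
   90  86]]
85 (139, 38) px [137.  36.] area 866 C [ 0.5633 -0.0945] widths mm 45.0 57.5 flat normal deg mod60 53.6
85 (193, 104) min() iterable argument is empty
85 (279, 125) px [279. 126.] area 847 C [ 0.5164 -0.3042] widths mm 48.5 55.4 flat normal deg mod60 34.2
85 (249, 61)
[... 851 characters left out ...]
 argument is empty
135 (249, 61) px [249.  61.] area 539 C [ 0.5818 -0.2384] widths mm 37.5 41.3 flat normal deg mod60 55.8
135 (318, 176) px [318. 177.] area 522 C [ 0.4665 -0.3833] widths mm 37.3 46.1 flat normal deg mod60 14.6
150 (139, 38) px [138.  37.] area 1388 C [ 0.5638 -0.0948] widths mm 49.5 62.6 flat normal deg mod60 54.3
150 (193, 104) px [194. 104.] area 992 C [ 0.5065 -0.1846] widths mm 48.6 57.7 flat normal deg mod60 14.3
150 (279, 125) min() iterable argument is empty
150 (249, 61) px [249.  61.] area 575 C [ 0.5819 -0.2386] widths mm 37.5 42.7 flat normal deg mod60 56.8
150 (318, 176) px [318. 176.] area 554 C [ 0.4665 -0.3832] widths mm 38.0 47.4 flat normal deg mod60 17.2
```

Call:
move_arm([
  [[0,0,1],[0,0,-8.5],0.78],
  [[0,0,1],[0,0,-8.5],0.78],
  [[0,0,1],[0,0,-8.5],0.78],
  [[1,-0.4,0.4],[0,0,0],0.78],
  [[1,-0.4,0.4],[0,0,0],0.78],
], squeeze=50)

```text
clock: 2.65
position: [0.4836, -0.2366, 0.174]
ee_rot: [0.929, 0.371, -0.001, -0.0]
ft_force: [0.7, -0.0, 0.3]
grip_width: 0.779
```

Call:
move_arm([
  [[1,-0.4,0.4],[0,0,0],0.78],
  [[0.95,-0.4,0.4],[0,0,0],0.78],
  [[0,0,1],[0,0,0],0.78],
  [[0,0,1],[0,0,0],0.78],
  [[0,0,0],[0,0,0],0.78],
])

```text
clock: 3.28
position: [0.5039, -0.1884, 0.1031]
ee_rot: [0.928, 0.372, -0.002, -0.001]
ft_force: [0.7, 0.3, 0.5]
grip_width: 0.785
```

```bash
cat >> h.py <<'E'
def todo(x,y,z,o=None):
    o=o or get_obs();M=R.from_quat(o["ee_rot"]).as_matrix()
    print("t",o["clock"],"pos",o["position"].round(4),"jaw deg",np.degrees(np.arctan2(M[1,1],M[0,1])).round(1),"tool shift units",(M.T@(np.array([x,y,z])-o["position"])/.025).round(2))
E
python3 - <<'E'
from h import *
todo(.5065,-.1847,.005)
E
```

```text
t 3.275 pos [ 0.5039 -0.1884  0.1031] jaw deg -46.4 tool shift units [ 0.19 -0.02  3.92]
```

Call:
move_arm([
  [[0.2,0,1],[0,0,0],0.78],
  [[0,0,1],[0,0,0],0.78],
  [[0,0,1],[0,0,0],0.78],
  [[0,0,0.9],[0,0,0],0.78],
  [[0,0,0],[0,0,0],0.78],
])

```text
clock: 3.9
position: [0.5087, -0.1848, 0.007]
ee_rot: [0.928, 0.372, -0.001, -0.001]
ft_force: [-0.4, 0.6, 0.1]
grip_width: 0.784
```

Call:
move_arm([
  [[0,0,0],[0,0,0],0.3],
  [[0,0,0],[0,0,0],0.3],
  [[0,0,0],[0,0,0],0.3],
  [[0,0,0],[0,0,0],0.3],
])

```text
clock: 4.4
position: [0.5097, -0.1844, 0.0078]
ee_rot: [0.928, 0.372, 0.0, 0.0]
ft_force: [-0.6, 0.0, 0.4]
grip_width: 0.299
```

The grip closed to 0.30, while a big nut should stop it at about 0.54, so I'll look.

```bash
python3 - <<'E'
from h import *
w=camera("wrist")[:,:,::-1];s=camera("scene")[:,:,::-1]
cv2.imwrite("pics/p6.png",np.hstack([cv2.resize(w[180:384,120:400],(400,300)),cv2.resize(s[235:325,165:285],(400,300),interpolation=3)]))
E
```

```text
(no output)
```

View pics/p6.png

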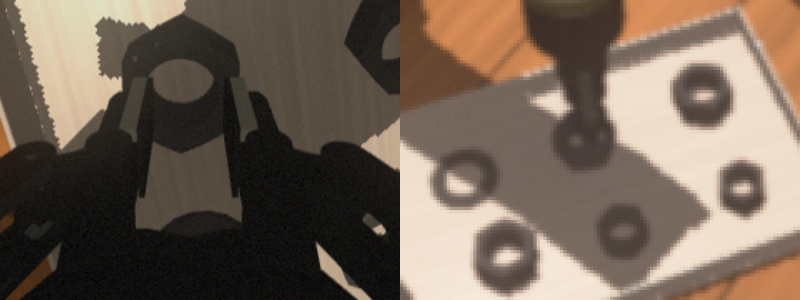

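```bash
python3 - <<'E'
from h import *
o=get_obs();i=camera_info("wrist");T=camera_info("top");M=R.from_quat(o["ee_rot"]).as_matrix();p=o["position"]
print("tcp,grasp px",proj(i,[p,p-M[:,2]*.019]))
print("jaw pts ±12.5 at tcp, grasp",proj(i,[p+s*M[:,1]*.0125-M[:,2]*d for d in(0,.019) for s in(-1,1)]).round())
print("bore at nut top/mid/bottom planes",[ray(i,[247,234],z).round(4)[0] for z in(.003,.016,.0286)])
print("nut corner edges (top z)",ray(i,[[120+118*.7,180+60*.68],[120+240*.7,180+60*.68],[120+182*.7,180+150*.68],[120+182*.7,180+15*.68]],.0286).round(4))
print(i["origin"],M.round(3))
E
```

```text
tcp,grasp px [[251.76208571 226.38093182]
 [251.78781617 239.66382517]]
jaw pts ±12.5 at tcp, grasp [[232. 226.]
 [272. 226.]
 [230. 240.]
 [274. 240.]]
bore at nut top/mid/bottom planes [array([ 0.5022, -0.1871,  0.003 ]), array([ 0.5067, -0.1832,  0.016 ]), array([ 0.511 , -0.1793,  0.0286])]
nut corner edges (top z) [[ 0.4999 -0.1564  0.0286]
 [ 0.5321 -0.1901  0.0286]
 [ 0.489  -0.2005  0.0286]
 [ 0.5294 -0.1621  0.0286]]
[ 0.5628198  -0.13303383  0.18093324] [[ 0.723  0.691  0.   ]
 [ 0.691 -0.723 -0.   ]
 [ 0.     0.    -1.   ]]
```

The geometry says the pads really do straddle the nut, about 43 mm apart. I'll command fully shut and see where it stops.

Call:
move_arm([
  [[0,0,0],[0,0,0],0],
  [[0,0,0],[0,0,0],0],
  [[0,0,0],[0,0,0],0],
])

```text
clock: 4.88
position: [0.5095, -0.1842, 0.0074]
ee_rot: [0.928, 0.372, -0.0, -0.0]
ft_force: [0.3, 0.6, 0.7]
grip_width: -0.001
```

```bash
python3 - <<'E'
from h import *
w=camera("wrist")[:,:,::-1];s=camera("scene")[:,:,::-1]
cv2.imwrite("pics/p7.png",np.hstack([cv2.resize(w[130:384,90:430],(400,300)),cv2.resize(s[235:325,165:285],(400,300),interpolation=3)]))
E
```

```text
(no output)
```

View pics/p7.png

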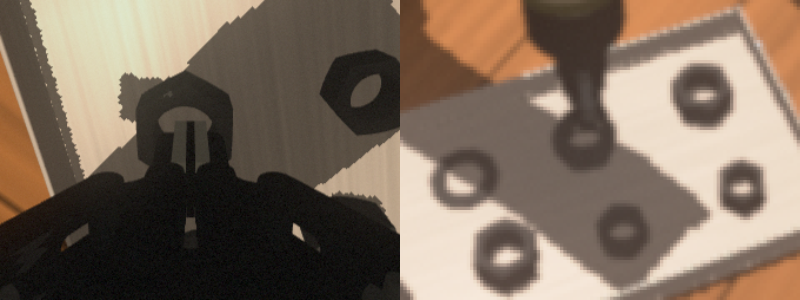

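```bash
python3 - <<'E'
from h import *
o=get_obs();i=camera_info("wrist");S=camera_info("scene");M=R.from_quat(o["ee_rot"]).as_matrix();p=o["position"]
for d in(0,.01,.02,.03):
    for f in(-.011,0,.011):
        q=p-M[:,2]*d+M[:,0]*f;a=proj(i,q)[0];b=proj(S,q)[0]
        print(d,f,"wristcrop",((a-[90,130])*[400/340,300/254]).round(),"scenecrop",((b-[165,235])/.3+[400,0]).round())
E
```

```text
0 -0.011 wristcrop [190. 133.] scenecrop [573. 147.]
0 0 wristcrop [190. 114.] scenecrop [586. 144.]
0 0.011 wristcrop [190.  94.] scenecrop [600. 142.]
0.01 -0.011 wristcrop [190. 142.] scenecrop [572. 140.]
0.01 0 wristcrop [190. 122.] scenecrop [586. 137.]
0.01 0.011 wristcrop [190. 101.] scenecrop [599. 135.]
0.02 -0.011 wristcrop [190. 151.] scenecrop [571. 133.]
0.02 0 wristcrop [190. 130.] scenecrop [585. 130.]
0.02 0.011 wristcrop [190. 109.] scenecrop [598. 128.]
0.03 -0.011 wristcrop [190. 162.] scenecrop [570. 125.]
0.03 0 wristcrop [190. 140.] scenecrop [584. 123.]
0.03 0.011 wristcrop [190. 118.] scenecrop [597. 121.]
```

The shut pads look roughly 20–30 mm higher than the stated fingertip, so they closed above the nut. I'll reopen and feel downward in small steps, watching the force.

Call:
move_arm([
  [[0,0,0],[0,0,0],0.78],
  [[0,0,0],[0,0,0],0.78],
  [[0,0,0],[0,0,0],0.78],
  [[0,0,0.15],[0,0,0],0.78],
  [[0,0,0],[0,0,0],0.78],
])

```text
clock: 5.6
position: [0.5093, -0.1842, 0.0033]
ee_rot: [0.928, 0.372, -0.0, -0.0]
ft_force: [-0.7, -0.3, 0.9]
grip_width: 0.778
```

Call:
move_arm([
  [[0,0,0.15],[0,0,0],0.78],
  [[0,0,0],[0,0,0],0.78],
])

```text
clock: 5.85
position: [0.5093, -0.1842, -0.0005]
ee_rot: [0.928, 0.372, -0.0, -0.0]
ft_force: [0.0, -1.2, 0.3]
grip_width: 0.785
```

```bash
python3 - <<'E'
from h import *
todo(.5065,-.184,.0)
o=get_obs();i=camera_info("wrist");M=R.from_quat(o["ee_rot"]).as_matrix();p=o["position"]
w=camera("wrist")[:,:,::-1];
for d in(0,.01,.02,.03):
  for s in(-1,1): print(d,s,((proj(i,p-M[:,2]*d+s*M[:,1]*.033)[0]-[90,130])*[700/340,520/254]).round())
cv2.imwrite("pics/p8.png",cv2.convertScaleAbs(cv2.resize(w[130:384,90:430],(700,520),interpolation=3),alpha=1.8))
E
```

```text
t 5.85 pos [ 5.093e-01 -1.842e-01 -5.000e-04] jaw deg -46.3 tool shift units [-0.08 -0.08 -0.02]
0 -1 [224. 197.]
0 1 [442. 197.]
0.01 -1 [218. 211.]
0.01 1 [447. 211.]
0.02 -1 [212. 226.]
0.02 1 [454. 226.]
0.03 -1 [205. 243.]
0.03 1 [461. 243.]
```

View pics/p8.png

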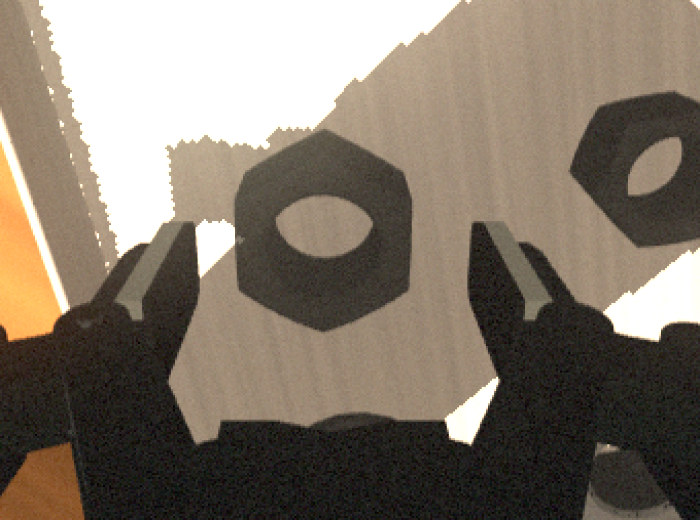

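The tips at crop (190,222) and (478,222) stand clearly above the nut top. By scale and position they are about 35 mm short of the stated TCP. I'll go further down in guarded steps.

Call:
move_arm([
  [[0,0,0.25],[0,0,0],0.78],
  [[0,0,0.25],[0,0,0],0.78],
  [[0,0,0],[0,0,0],0.78],
])

```text
clock: 6.28
position: [0.509, -0.1841, -0.0133]
ee_rot: [0.928, 0.372, -0.0, -0.0]
ft_force: [-0.9, 0.5, 0.7]
grip_width: 0.778
```

Call:
move_arm([
  [[0,0,0.2],[0,0,0],0.78],
  [[0,0,0.2],[0,0,0],0.78],
  [[0,0,0],[0,0,0],0.78],
])

```text
clock: 6.65
position: [0.5092, -0.1841, -0.0231]
ee_rot: [0.928, 0.372, -0.0, -0.0]
ft_force: [-0.3, -0.3, -0.6]
grip_width: 0.779
```

Call:
move_arm([
  [[0,0,0],[0,0,0],0.4],
  [[0,0,0],[0,0,0],0.4],
  [[0,0,0],[0,0,0],0.4],
  [[0,0,0],[0,0,0],0.4],
])

```text
clock: 7.15
position: [0.5098, -0.1843, -0.0222]
ee_rot: [0.928, 0.372, 0.0, 0.0]
ft_force: [-0.9, 0.6, 6.2]
grip_width: 0.527
```

Grip stopped at 0.527, which is about 45 mm, so the nut is held. I'll lift and carry it over the can, whose top is at 190 mm.

Call:
move_arm([
  [[0,0,-0.4],[0,0,0],0.3],
  [[0,0,-0.8],[0,0,0],0.3],
  [[0,0,-1],[0,0,0],0.3],
  [[0,0,-1],[0,0,0],0.3],
  [[0.3,-0.3,-1],[0,0,0],0.3],
], squeeze=60)

```text
clock: 7.78
position: [0.5093, -0.1744, 0.0834]
ee_rot: [0.928, 0.372, -0.0, 0.0]
ft_force: [0.5, 0.2, -2.0]
grip_width: 0.525
```

Call:
move_arm([
  [[0.7,-0.7,-1],[0,0,0],0.3],
  [[0.9,-0.95,-1],[0,0,0],0.3],
  [[0.9,-0.95,-1],[0,0,0],0.3],
  [[0.9,-0.95,-1],[0,0,0],0.3],
  [[0.9,-0.95,-0.8],[0,0,0],0.3],
])

```text
clock: 8.4
position: [0.5095, -0.0171, 0.2037]
ee_rot: [0.928, 0.372, 0.0, 0.0]
ft_force: [0.2, -0.1, -3.8]
grip_width: 0.519
```

Call:
move_arm([
  [[0.9,-0.95,0],[0,0,0],0.3],
  [[0.9,-0.95,0],[0,0,0],0.3],
  [[0.9,-0.95,0],[0,0,0],0.3],
  [[0.9,-0.95,0],[0,0,0],0.3],
  [[0.9,-0.95,0],[0,0,0],0.3],
])

```text
clock: 9.02
position: [0.5086, 0.1463, 0.2025]
ee_rot: [0.928, 0.372, -0.0, 0.0]
ft_force: [0.3, -0.1, -2.5]
grip_width: 0.524
```

Call:
move_arm([
  [[0.9,-0.95,0],[0,0,0],0.3],
  [[0.9,-0.95,0],[0,0,0],0.3],
  [[0.9,-0.95,0],[0,0,0],0.3],
  [[0.9,-0.95,0],[0,0,0],0.3],
  [[0.9,-0.95,0.2],[0,0,0],0.3],
])

```text
clock: 9.65
position: [0.5083, 0.3098, 0.1977]
ee_rot: [0.928, 0.372, 0.0, 0.0]
ft_force: [-1.1, -0.3, -2.4]
grip_width: 0.52
```

Call:
move_arm([
  [[0.7,-0.7,0.6],[0,0,0],0.3],
  [[0,0,0.6],[0,0,0],0.3],
  [[0,0,0.6],[0,0,0],0.3],
  [[0,0,0.2],[0,0,0],0.3],
  [[0,0,0],[0,0,0],0.3],
])

```text
clock: 10.28
position: [0.5091, 0.3329, 0.1473]
ee_rot: [0.928, 0.372, -0.0, 0.0]
ft_force: [0.2, -0.1, -1.7]
grip_width: 0.52
```

```bash
python3 - <<'E'
from h import *
todo(.505,.35,.136)
w=camera("wrist")[:,:,::-1];s=camera("scene")[:,:,::-1]
cv2.imwrite("pics/p9.png",np.hstack([cv2.resize(w,(400,300)),cv2.resize(s[100:220,240:370],(400,300),interpolation=3)]))
E
```

```text
t 10.275 pos [0.5091 0.3329 0.1473] jaw deg -46.4 tool shift units [ 0.35 -0.61  0.45]
```

View pics/p9.png

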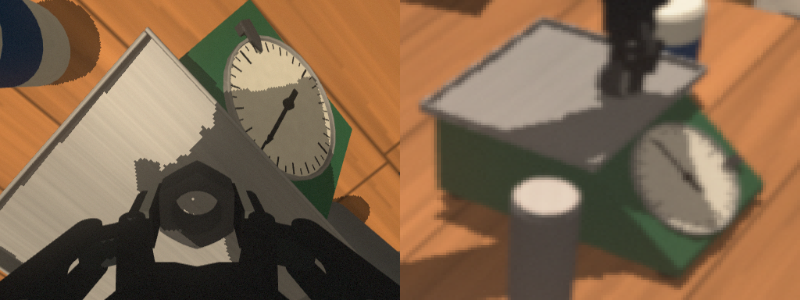

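The wrist view clearly shows the dial: marker at crop (255,45), pivot at (290,100), pointer at zero. The nut hangs over the pan. I'll lower it gently onto the soft pan.

Call:
move_arm([
  [[0,-0.1,0.2],[0,0,0],0.3],
  [[0,-0.1,0.15],[0,0,0],0.3],
  [[0,0,0.1],[0,0,0],0.3],
  [[0,0,0.06],[0,0,0],0.3],
  [[0,0,0],[0,0,0],0.3],
])

```text
clock: 11.0
position: [0.5053, 0.3376, 0.1347]
ee_rot: [0.928, 0.372, -0.0, -0.0]
ft_force: [-0.8, -0.5, -1.6]
grip_width: 0.524
```

Call:
move_arm([
  [[0,0,0.06],[0,0,0],0.3],
  [[0,0,0],[0,0,0],0.3],
])

```text
clock: 11.25
position: [0.5054, 0.3376, 0.1333]
ee_rot: [0.928, 0.372, 0.0, -0.0]
ft_force: [-0.2, -0.2, -0.5]
grip_width: 0.519
```

Call:
move_arm([
  [[0,0,0.06],[0,0,0],0.3],
  [[0,0,0.04],[0,0,0],0.3],
  [[0,0,0],[0,0,0],0.3],
])

```text
clock: 11.62
position: [0.5055, 0.3376, 0.1308]
ee_rot: [0.928, 0.372, 0.0, -0.0]
ft_force: [-0.9, -0.4, 3.2]
grip_width: 0.525
```

Call:
move_arm([
  [[0,0,-0.06],[0,0,0],0.56],
  [[0,0,0],[0,0,0],0.62],
  [[0,0,0],[0,0,0],0.7],
  [[0,0,0],[0,0,0],0.75],
  [[0,0,0],[0,0,0],0.75],
])

```text
clock: 12.25
position: [0.5054, 0.3374, 0.1321]
ee_rot: [0.928, 0.372, -0.0, 0.0]
ft_force: [0.5, -0.2, -0.9]
grip_width: 0.75
```

Call:
move_arm([
  [[0,0,-0.5],[0,0,0],0.75],
  [[0,0,-1],[0,0,0],0.75],
  [[0,0,-1],[0,0,0],0.75],
  [[0,0,0],[0,0,0],0.75],
])

```text
clock: 12.75
position: [0.5062, 0.3385, 0.1976]
ee_rot: [0.928, 0.372, 0.002, -0.0]
ft_force: [-0.7, -0.4, -0.2]
grip_width: 0.754
```

```bash
python3 - <<'E'
from h import *
import pickle
todo(.5638,-.0948,.2)
pickle.dump(camera_info("wrist"),open("w2.pkl","wb"))
w=camera("wrist")[:,:,::-1];cv2.imwrite("pics/w2.png",w)
cv2.imwrite("pics/p10.png",cv2.resize(w[0:290,150:450],(776,750),interpolation=3)[:600])
E
```

```text
t 12.75 pos [0.5062 0.3385 0.1976] jaw deg -46.3 tool shift units [-10.31  14.12  -0.13]
```

View pics/p10.png

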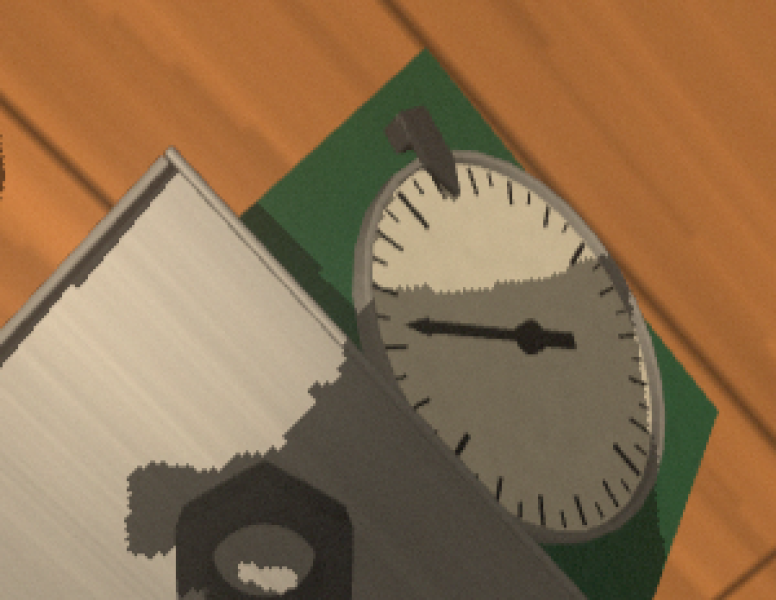

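The zero tick is at (462,443), the 500 g tick at (413,210), the 1000 g tick at (577,253) and the 1500 g tick at (625,460). The pointer tip is at (408,325) and the marker tip at (455,194). I'll map the dial with a homography on the four longest ticks.

```bash
python3 - <<'E'
from h import *
src=np.float32([[462,443],[413,210],[577,253],[625,460]]);dst=np.float32([[0,1],[1,0],[0,-1],[-1,0]])
H=cv2.getPerspectiveTransform(src,dst)
for n,p in dict(pivot=(530,337),pointer=(408,325),marker=(456,196)).items():
    q=cv2.perspectiveTransform(np.float32([[p]]),H)[0,0];print(n,q.round(3),"g",(np.degrees(np.arctan2(q[0],q[1]))%360/.18).round(),"r",np.hypot(*q).round(2))
E
```

```text
pivot [-0.021 -0.068] g 1096.0 r 0.07
pointer [0.635 0.686] g 238.0 r 0.94
marker [ 0.85  -0.396] g 639.0 r 0.94
```

```bash
cat > dial.py <<'E'
from h import *
from scipy.optimize import least_squares
# physical model: dial plane from calibration; refine centre with the fitted longest ticks' positions
def dialangle(im,i,C,yaw,tilt=np.radians(44)):
    X=np.array([np.cos(yaw),np.sin(yaw),0]);n=np.sin(tilt)*X+[0,0,np.cos(tilt)]
    up=np.cross(n,np.cross([0,0,1],n));up/=np.linalg.norm(up);cw=np.cross(up,n)
    return up,cw,n
E
python3 - <<'E'
from dial import *
import pickle
i=pickle.load(open("w2.pkl","rb"));im=cv2.imread("pics/w2.png").max(2).astype(np.float32)
C=np.array([.611,.303,.0805]);yaw=-.02
px=lambda p:np.array(p)*[300/776,290/750]+[150,0]
lt=px([[462,443],[413,210],[577,253],[625,460]])
def res(v):
    up,cw,n=dialangle(None,None,None,v[3],v[4]);P=[v[:3]+v[5]*(np.cos(a)*up+np.sin(a)*cw) for a in np.radians([0,90,180,270])]
    return np.r_[(proj(i,P)-lt).ravel(),(v[3]+.02)/.02,(v[4]-.768)/.02,(v[:3]-C)/.004,(v[5]-.06)/.006]
s=least_squares(res,[*C,yaw,.768,.06]);v=s.x;print(v.round(4),s.fun.round(1))
up,cw,n=dialangle(None,None,None,v[3],v[4]);print("hub px",proj(i,v[:3]),px([530,337]))
for nm,p,h in(("pointer",(408,325),.004),("pointer0",(408,325),.0),("marker",(456,196),.0),("marker",(456,196),.004)):
    a=ray(i,px(p)[None],0)[0]-i["origin"];c=v[:3]+n*h;q=i["origin"]+a*((c-i["origin"])@n/(a@n))-c
    print(nm,h,"g",(np.degrees(np.arctan2(q@cw,q@up))/.18).round(1),"r",np.hypot(q@cw,q@up).round(4))
A=np.arange(0,360,.9)
for r in(.060,.063,.066):
    P=[v[:3]+r*(np.cos(a)*up+np.sin(a)*cw) for a in np.radians(A)];q=proj(i,P).astype(np.float32)
    val=cv2.remap(im,q[None,:,0],q[None,:,1],1)[0]
    d=val-cv2.blur(val[None],(15,1))[0];k=[j for j in range(1,399) if d[j]<-8 and d[j]<=d[j-1] and d[j]<=d[j+1]]
    print(r,[int(A[j]/.18) for j in k])
E
```

```text
[ 0.6084  0.3024  0.0804 -0.0405  0.7744  0.0622] [-0.4  1.2  0.7 -0.4 -0.5  0.1  0.3 -1.2 -1.   0.3 -0.6 -0.1 -0.   0.4]
hub px [[352.94004965 130.88743384]] [354.89690722 130.30666667]
pointer 0.004 g 223.2 r 0.0619
pointer0 0.0 g 235.2 r 0.0577
marker 0.0 g 632.7 r 0.0588
marker 0.004 g 599.5 r 0.0573
0.06 [5, 305, 395, 495, 595, 635, 700, 795, 900, 1000, 1100, 1200, 1300, 1405, 1505, 1605, 1710, 1805]
0.063 [100, 195, 295, 390, 495, 595, 645, 700, 800, 900, 1000, 1045, 1100, 1200, 1300, 1400, 1505, 1610, 1705, 1805, 1905]
0.066 [5, 50, 100, 150, 195, 245, 295, 345, 395, 445, 495, 545, 600, 650, 700, 745, 800, 850, 900, 950, 1000, 1050, 1100, 1150, 1200, 1250, 1300, 1350, 1400, 1455, 1505, 1555, 1605, 1660, 1705, 1755, 1805, 1855, 1905, 1955]
```

```bash
python3 - <<'E'
from dial import *
import pickle
i=pickle.load(open("w2.pkl","rb"));S=camera_info("scene")
v=np.array([.6084,.3024,.0804,-.0405,.7744]);up,cw,n=dialangle(0,0,0,v[3],v[4])
px=lambda p:np.array(p)*[300/776,290/750]+[150,0]
# scene shift: register hub (dial.png 232,280) with model hub
hub=np.array([232,280])/9+[308,140];mk=np.array([330,230])/9+[308,140]
print("scene hub model",proj(S,v[:3]+n*.003),"seen",hub, "500 tick model",proj(S,v[:3]+.062*cw),"seen",np.array([300,190])/9+[308,140])
mk2=mk+proj(S,v[:3]+.062*cw)[0]-(np.array([300,190])/9+[308,140])
def ang(I,p,h):
    a=ray(I,np.atleast_2d(p),0)[0]-I["origin"];c=v[:3]+n*h;q=I["origin"]+a*((c-I["origin"])@n/(a@n))-c
    return (np.degrees(np.arctan2(q@cw,q@up))/.18).round(),(np.hypot(q@cw,q@up)*1e3).round(1)
for h in(0,.002,.004,.006): print(h,"wrist",ang(i,px([456,196]),h),"scene",ang(S,mk,h),"reg",ang(S,mk2,h),"pointer",ang(i,px([408,325]),h))
E
```

```text
scene hub model [[332.86142731 171.71399434]] seen [333.77777778 171.11111111] 500 tick model [[340.88707683 161.77843259]] seen [341.33333333 161.11111111]
0 wrist (np.float64(633.0), np.float64(58.9)) scene (np.float64(588.0), np.float64(69.4)) reg (np.float64(595.0), np.float64(65.9)) pointer (np.float64(236.0), np.float64(57.6))
0.002 wrist (np.float64(617.0), np.float64(58.0)) scene (np.float64(588.0), np.float64(67.0)) reg (np.float64(594.0), np.float64(63.5)) pointer (np.float64(229.0), np.float64(59.7))
0.004 wrist (np.float64(600.0), np.float64(57.4)) scene (np.float64(587.0), np.float64(64.6)) reg (np.float64(593.0), np.float64(61.1)) pointer (np.float64(224.0), np.float64(61.9))
0.006 wrist (np.float64(583.0), np.float64(56.8)) scene (np.float64(586.0), np.float64(62.2)) reg (np.float64(593.0), np.float64(58.8)) pointer (np.float64(218.0), np.float64(64.0))
```

Two-view check: the scene view is insensitive to the marker's height and gives about 593 g. The wrist view agrees if the tab stands about 5 mm proud. The first nut reads about 229 g. Going for the second big nut (A).

Call:
move_arm([
  [[-0.7,1,-0.1],[0,0,0],0.75],
  [[-0.74,1,0],[0,0,0],0.75],
  [[-0.74,1,0],[0,0,0],0.75],
  [[-0.74,1,0],[0,0,0],0.75],
  [[-0.74,1,0],[0,0,0],0.75],
])

```text
clock: 13.42
position: [0.5253, 0.1826, 0.1965]
ee_rot: [0.928, 0.372, -0.001, 0.0]
ft_force: [1.2, 0.2, -0.3]
grip_width: 0.752
```

Call:
move_arm([
  [[-0.74,1,0],[0,0,0],0.75],
  [[-0.74,1,0],[0,0,0],0.75],
  [[-0.74,1,0],[0,0,0],0.75],
  [[-0.74,1,0],[0,0,0],0.75],
  [[-0.74,1,0],[0,0,0],0.75],
])

```text
clock: 14.05
position: [0.5448, 0.0285, 0.1966]
ee_rot: [0.928, 0.372, -0.0, -0.0]
ft_force: [0.0, 0.0, 0.1]
grip_width: 0.75
```

Call:
move_arm([
  [[-0.74,1,0],[0,0,0],0.78],
  [[-0.74,1,0.5],[0,0,0],0.78],
  [[-0.74,1,0.8],[0,0,0],0.78],
  [[-0.74,1,0.8],[0,0,0],0.78],
  [[0,0,1],[0,0,10],0.78],
])

```text
clock: 14.68
position: [0.5603, -0.0972, 0.1183]
ee_rot: [0.958, 0.287, -0.001, 0.0]
ft_force: [-0.2, 1.1, -0.5]
grip_width: 0.784
```

Call:
move_arm([
  [[0,0,0.5],[0,0,10],0.78],
  [[0,0,0],[0,0,0],0.78],
])

```text
clock: 14.92
position: [0.5596, -0.0937, 0.1058]
ee_rot: [0.979, 0.206, -0.001, -0.0]
ft_force: [0.4, 0.0, 0.3]
grip_width: 0.781
```

```bash
python3 - <<'E'
from nuts import *
todo(.5638,-.0948,-.019)
i=camera_info("wrist");w=camera("wrist")[:,:,::-1].copy();cv2.imwrite("pics/w3.png",w)
p=proj(i,[.5638,-.0948,.016])[0].astype(int);print(p)
w[290:]=255
for th in(70,80,110,125):
    try: nuts(w,i,[tuple(map(int,p))],th)
    except Exception as e: print(th,e)
E
```

```text
t 14.925 pos [ 0.5596 -0.0937  0.1058] jaw deg -66.2 tool shift units [0.15 0.12 4.99]
[255 183]
(255, 183) px [258. 182.] area 1498 C [ 0.5639 -0.0959] widths mm 44.8 55.7 flat normal deg mod60 50.7
(255, 183) px [257. 183.] area 1642 C [ 0.5637 -0.0958] widths mm 46.1 57.6 flat normal deg mod60 51.2
110 min() iterable argument is empty
125 min() iterable argument is empty
```

Call:
move_arm([
  [[0.15,0.15,1],[0,0,3],0.78],
  [[0,0,1],[0,0,0],0.78],
  [[0,0,1],[0,0,0],0.78],
  [[0,0,1],[0,0,0],0.78],
  [[0,0,0.6],[0,0,0],0.78],
])

```text
clock: 15.6
position: [0.5656, -0.0957, -0.0083]
ee_rot: [0.983, 0.181, -0.0, -0.0]
ft_force: [0.7, -0.5, -1.1]
grip_width: 0.778
```

Call:
move_arm([
  [[0,0,0.35],[0,0,0],0.78],
  [[0,0,0],[0,0,0],0.3],
  [[0,0,0],[0,0,0],0.3],
  [[0,0,0],[0,0,0],0.3],
  [[0,0,0],[0,0,0],0.3],
])

```text
clock: 16.23
position: [0.5664, -0.0958, -0.0157]
ee_rot: [0.984, 0.18, 0.001, 0.0]
ft_force: [-0.6, 1.1, 6.7]
grip_width: 0.518
```

Call:
move_arm([
  [[0,0,-0.4],[0,0,0],0.3],
  [[0,0,-0.9],[0,0,0],0.3],
  [[0,0,-1],[0,0,0],0.3],
  [[0,-0.3,-1],[0,0,0],0.3],
  [[0,-0.7,-1],[0,0,0],0.3],
])

```text
clock: 16.85
position: [0.5565, -0.0729, 0.0919]
ee_rot: [0.984, 0.179, -0.0, 0.0]
ft_force: [0.7, 0.7, -3.1]
grip_width: 0.52
```

Call:
move_arm([
  [[0,-1,-1],[0,0,0],0.3],
  [[0,-1,-1],[0,0,0],0.3],
  [[0,-1,-1],[0,0,0],0.3],
  [[0,-1,-1],[0,0,0],0.3],
  [[0,-1,-0.6],[0,0,0],0.3],
])

```text
clock: 17.48
position: [0.5123, 0.0455, 0.2073]
ee_rot: [0.984, 0.18, 0.001, 0.0]
ft_force: [0.9, -0.4, -3.1]
grip_width: 0.516
```

Call:
move_arm([
  [[0,-1,0],[0,0,0],0.3],
  [[0,-1,0],[0,0,0],0.3],
  [[0,-1,0],[0,0,0],0.3],
  [[0,-1,0],[0,0,0],0.3],
  [[0,-1,0],[0,0,0],0.3],
])

```text
clock: 18.1
position: [0.4675, 0.1624, 0.2056]
ee_rot: [0.984, 0.18, -0.0, 0.0]
ft_force: [0.5, -0.6, -1.2]
grip_width: 0.517
```

Call:
move_arm([
  [[0,-1,0],[0,0,0],0.3],
  [[0,-1,0],[0,0,0],0.3],
  [[0,-1,0],[0,0,0],0.3],
  [[0,-1,0],[0,0,0],0.3],
  [[0,-1,0],[0,0,0],0.3],
])

```text
clock: 18.73
position: [0.4233, 0.2791, 0.2056]
ee_rot: [0.984, 0.18, -0.0, 0.0]
ft_force: [-0.7, -0.1, -2.3]
grip_width: 0.518
```

```bash
python3 - <<'E'
from h import *
todo(.405,.35,.1423)
E
```

```text
t 18.725 pos [0.4233 0.2791 0.2056] jaw deg -69.3 tool shift units [ 0.32 -2.91  2.53]
```

Call:
move_arm([
  [[0.1,-1,0.2],[0,0,0],0.3],
  [[0.1,-1,0.5],[0,0,0],0.3],
  [[0.1,-0.6,0.7],[0,0,0],0.3],
  [[0,0,0.6],[0,0,0],0.3],
  [[0,0,0.3],[0,0,0],0.3],
])

```text
clock: 19.35
position: [0.4081, 0.3408, 0.1473]
ee_rot: [0.984, 0.179, -0.001, 0.001]
ft_force: [-0.1, 0.0, -1.7]
grip_width: 0.516
```

Call:
move_arm([
  [[0,0,0.08],[0,0,0],0.3],
  [[0,0,0.06],[0,0,0],0.3],
  [[0,0,0.06],[0,0,0],0.3],
  [[0,0,0],[0,0,0],0.3],
])

```text
clock: 19.85
position: [0.4084, 0.3418, 0.1435]
ee_rot: [0.984, 0.18, 0.0, 0.0]
ft_force: [0.0, 0.2, -2.2]
grip_width: 0.519
```

Call:
move_arm([
  [[0,0,0.08],[0,0,0],0.3],
  [[0,0,0.06],[0,0,0],0.3],
  [[0,0,0.06],[0,0,0],0.3],
  [[0,0,0],[0,0,0],0.3],
])

```text
clock: 20.35
position: [0.4083, 0.3418, 0.1384]
ee_rot: [0.984, 0.18, 0.0, 0.0]
ft_force: [-0.2, -0.3, -1.2]
grip_width: 0.517
```

Call:
move_arm([
  [[0,0,0.06],[0,0,0],0.3],
  [[0,0,0.04],[0,0,0],0.3],
  [[0,0,0],[0,0,0],0.3],
])

```text
clock: 20.72
position: [0.4083, 0.3419, 0.136]
ee_rot: [0.984, 0.18, 0.0, 0.0]
ft_force: [-0.7, -2.1, 0.6]
grip_width: 0.517
```

Call:
move_arm([
  [[0,0,0],[0,0,0],0.56],
  [[0,0,0],[0,0,0],0.62],
  [[0,0,0],[0,0,0],0.7],
  [[0,0,0],[0,0,0],0.75],
  [[0,0,-0.5],[0,0,0],0.75],
])

```text
clock: 21.35
position: [0.4078, 0.3415, 0.1482]
ee_rot: [0.984, 0.18, -0.001, 0.0]
ft_force: [-0.1, -0.0, 0.6]
grip_width: 0.747
```

Call:
move_arm([
  [[0,0,-1],[0,0,0],0.75],
  [[0.9,0.3,-1],[0,0,0],0.75],
  [[1,0.3,0],[0,0,0],0.75],
  [[1,0.3,0],[0,0,0],0.75],
  [[0.9,0.3,0],[0,0,0],0.75],
])

```text
clock: 21.98
position: [0.5088, 0.3475, 0.1993]
ee_rot: [0.984, 0.18, 0.0, -0.0]
ft_force: [-0.1, 1.3, -0.3]
grip_width: 0.748
```

```bash
python3 - <<'E'
from dial import *
import pickle
todo(.5164,-.3042,.2)
i=camera_info("wrist");pickle.dump(i,open("w4.pkl","wb"))
w=camera("wrist")[:,:,::-1];cv2.imwrite("pics/w4.png",w);im=w.max(2).astype(np.float32)
v=np.array([.6084,.3024,.0804,-.0405,.7744]);up,cw,n=dialangle(0,0,0,v[3],v[4])
print("rim px",proj(i,[v[:3]+.07*(np.cos(a)*up+np.sin(a)*cw) for a in np.radians([0,90,180,270])]).round())
def polar(im,h,r):
    A=np.arange(0,360,.9);P=[v[:3]+h*n+r*(np.cos(a)*up+np.sin(a)*cw) for a in np.radians(A)];q=proj(i,P).astype(np.float32)
    return A/.18,cv2.remap(im,q[None,:,0],q[None,:,1],1)[0]
for h,r in((.002,.03),(.002,.04),(.002,.05),(0,.066)):
    A,val=polar(im,h,r);d=val-cv2.blur(val[None],(15,1))[0]
    print(h,r,[(int(A[j]),int(d[j])) for j in range(1,399) if d[j]<-12 and d[j]<=d[j-1] and d[j]<=d[j+1]][:45])
i2=i;i=pickle.load(open("w2.pkl","rb"));im2=cv2.imread("pics/w2.png").max(2).astype(np.float32)
for r in(.03,.04,.05):
    A,val=polar(im2,.002,r);d=val-cv2.blur(val[None],(15,1))[0]
    print("w2",r,[(int(A[j]),int(d[j])) for j in range(1,399) if d[j]<-12 and d[j]<=d[j-1] and d[j]<=d[j+1]])
E
```

```text
t 21.975 pos [0.5088 0.3475 0.1993] jaw deg -69.3 tool shift units [-8.93 24.49 -0.04]
rim px [[323. 157.]
 [266.  68.]
 [345.  54.]
 [400. 129.]]
0.002 0.03 [(450, -26), (490, -23)]
0.002 0.04 [(475, -55), (860, -31)]
0.002 0.05 [(375, -25), (470, -79), (935, -30), (995, -13)]
0 0.066 [(5, -68), (100, -81), (150, -13), (195, -57), (245, -22), (295, -52), (345, -61), (395, -98), (445, -81), (490, -104), (545, -64), (600, -68), (640, -50), (695, -95), (750, -94), (795, -96), (850, -94), (900, -102), (950, -44), (965, -14), (1000, -63), (1050, -63), (1100, -54), (1150, -43), (1200, -56), (1250, -53), (1300, -90), (1350, -59), (1405, -62), (1455, -32), (1505, -58), (1555, -50), (1605, -51), (1655, -50), (1710, -56), (1760, -39), (1810, -69), (1855, -28), (1905, -67), (1955, -13)]
w2 0.03 [(220, -30), (240, -27), (410, -19), (925, -16)]
w2 0.04 [(225, -39), (340, -23), (980, -27)]
w2 0.05 [(225, -41), (325, -26), (995, -32)]
```

The second reading is about 470 g (both nuts heavier than nominal), so the third choice matters. I'll pin the marker down better from this second angle.

```bash
python3 - <<'E'
import cv2
w=cv2.imread("pics/w4.png");cv2.imwrite("pics/p11.png",cv2.resize(w[40:170,240:410],(784,600),interpolation=3))
E
```

```text
(no output)
```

View pics/p11.png

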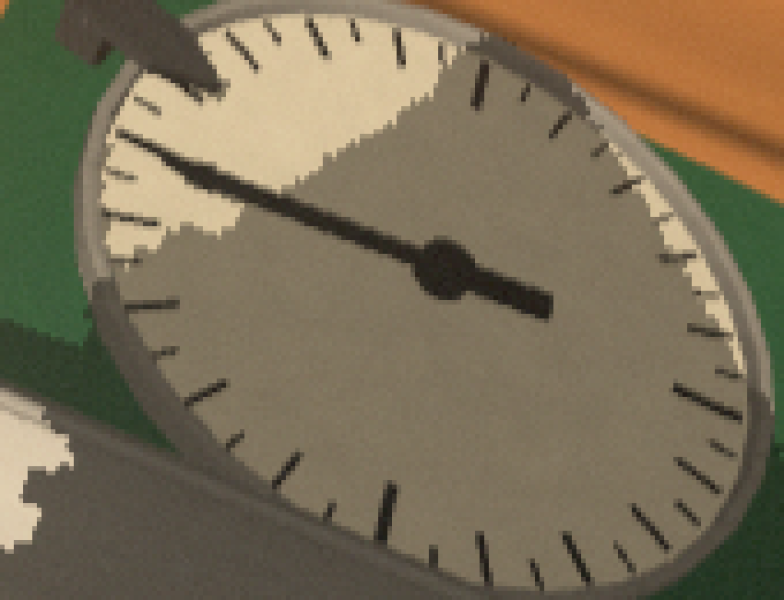

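```bash
python3 - <<'E'
from dial import *
import pickle
i2=pickle.load(open("w2.pkl","rb"));i4=pickle.load(open("w4.pkl","rb"));S=camera_info("scene")
a=np.array([456,196])*[300/776,290/750]+[150,0];b=np.array([225,93])*[170/784,130/600]+[240,40];c=np.array([330,230])/9+[308,140]
v=np.array([.6084,.3024,.0804,-.0405,.7744]);up,cw,n=dialangle(0,0,0,v[3],v[4])
hub=[(i2,np.array([530,337])*[300/776,290/750]+[150,0]),(i4,np.array([445,270])*[170/784,130/600]+[240,40])]
def tri(obs):
    A=np.zeros((3,3));B=np.zeros(3)
    for I,p in obs:
        d=ray(I,np.atleast_2d(p),0)[0]-I["origin"];d/=np.linalg.norm(d);Q=np.eye(3)-np.outer(d,d);A+=Q;B+=Q@I["origin"]
    x=np.linalg.solve(A,B);return x,[(proj(I,x)[0]-p).round(1).tolist() for I,p in obs]
x,e=tri(hub);q=x-v[:3];print("hub up,cw,n mm",(np.array([q@up,q@cw,q@n])*1e3).round(1),e)
for obs in([(i2,a),(i4,b)],[(i2,a),(S,c)],[(i2,a),(i4,b),(S,c)],[(i4,b),(S,c)]):
    x,e=tri(obs);q=x-v[:3];print("marker g",(np.degrees(np.arctan2(q@cw,q@up))/.18).round(1),"r",(np.hypot(q@cw,q@up)*1e3).round(1),"h",(q@n*1e3).round(1),e)
def ang(I,p,h):
    d=ray(I,np.atleast_2d(p),0)[0]-I["origin"];C=v[:3]+n*h;q=I["origin"]+d*((C-I["origin"])@n/(d@n))-C
    return (np.degrees(np.arctan2(q@cw,q@up))/.18).round(),(np.hypot(q@cw,q@up)*1e3).round(1)
print([(h,ang(i4,b,h),ang(i2,a,h)) for h in(0,.002,.003,.004,.006)])
# pointer line direction, tail->tip points on pointer (far ends) w4: tail(552,306) tip(185,172); height 2-4 mm
for h in(.002,.003,.004):
    P=[]
    for p in((552,306),(190,174)):
        p=np.array(p)*[170/784,130/600]+[240,40];d=ray(i4,p[None],0)[0]-i4["origin"];C=v[:3]+n*h;q=i4["origin"]+d*((C-i4["origin"])@n/(d@n))-C;P.append((q@up,q@cw))
    P2=[]
    for p in((574,341),(408,325)):
        p=np.array(p)*[300/776,290/750]+[150,0];d=ray(i2,p[None],0)[0]-i2["origin"];C=v[:3]+n*h;q=i2["origin"]+d*((C-i2["origin"])@n/(d@n))-C;P2.append((q@up,q@cw))
    for Q in(P,P2):
        d=np.subtract(Q[1],Q[0]);print("line",h,"g",(np.degrees(np.arctan2(d[1],d[0]))/.18).round(),"tip r",np.hypot(*Q[1]).round(4))
E
```

```text
hub up,cw,n mm [3.3 0.6 4.3] [[0.0, 0.2], [-0.1, -0.2]]
marker g 618.8 r 57.6 h 1.5 [[0.0, 0.6], [-0.3, -0.6]]
marker g 581.1 r 57.6 h 7.8 [[0.8, -1.8], [-0.5, 0.0]]
marker g 579.0 r 56.7 h 7.7 [[1.0, -0.8], [-0.7, -1.8], [-0.7, 0.0]]
marker g 579.4 r 56.3 h 8.6 [[0.0, -2.4], [-0.6, -0.0]]
[(0, (np.float64(628.0), np.float64(57.7)), (np.float64(633.0), np.float64(58.9))), (0.002, (np.float64(613.0), np.float64(56.8)), (np.float64(617.0), np.float64(58.0))), (0.003, (np.float64(606.0), np.float64(56.5)), (np.float64(608.0), np.float64(57.7))), (0.004, (np.float64(599.0), np.float64(56.1)), (np.float64(600.0), np.float64(57.4))), (0.006, (np.float64(583.0), np.float64(55.5)), (np.float64(583.0), np.float64(56.8)))]
line 0.002 g 462.0 tip r 0.0548
line 0.002 g 230.0 tip r 0.0597
line 0.003 g 462.0 tip r 0.055
line 0.003 g 230.0 tip r 0.0608
line 0.004 g 462.0 tip r 0.0553
line 0.004 g 230.0 tip r 0.0619
```

Hedging across views, the marker lies at 580–620 g and the load is about 465 g. A third big nut could overshoot. Small nuts added one at a time, with a check after each, cannot overshoot by more than one small nut, so I'll fetch the small nut at (0.582,-0.239).

Call:
move_arm([
  [[-0.24,1,-0.1],[0,0,0],0.66],
  [[-0.24,1,0],[0,0,0],0.66],
  [[-0.24,1,0],[0,0,0],0.66],
  [[-0.24,1,0],[0,0,0],0.66],
  [[-0.24,1,0],[0,0,0],0.66],
])

```text
clock: 22.65
position: [0.524, 0.2191, 0.2018]
ee_rot: [0.984, 0.18, 0.0, -0.0]
ft_force: [0.6, -0.4, 0.1]
grip_width: 0.661
```

Call:
move_arm([
  [[-0.24,1,0],[0,0,0],0.66],
  [[-0.24,1,0],[0,0,0],0.66],
  [[-0.24,1,0],[0,0,0],0.66],
  [[-0.24,1,0],[0,0,0],0.66],
  [[-0.24,1,0],[0,0,0],0.66],
])

```text
clock: 23.28
position: [0.5402, 0.0917, 0.2018]
ee_rot: [0.984, 0.18, 0.0, 0.0]
ft_force: [-0.1, -0.3, -0.5]
grip_width: 0.658
```

Call:
move_arm([
  [[-0.24,1,0],[0,0,0],0.66],
  [[-0.24,1,0],[0,0,0],0.66],
  [[-0.24,1,0],[0,0,0],0.66],
  [[-0.24,1,0],[0,0,0],0.66],
  [[-0.24,1,0],[0,0,0],0.66],
])

```text
clock: 23.9
position: [0.5563, -0.0359, 0.2019]
ee_rot: [0.984, 0.18, 0.0, 0.0]
ft_force: [-0.3, 0.7, -0.5]
grip_width: 0.658
```

Call:
move_arm([
  [[-0.24,1,0],[0,0,0],0.66],
  [[-0.24,1,0],[0,0,0],0.66],
  [[-0.24,1,0],[0,0,0],0.66],
  [[-0.24,1,0.5],[0,0,0],0.66],
  [[-0.24,1,0.6],[0,0,0],0.66],
])

```text
clock: 24.52
position: [0.5724, -0.1641, 0.1727]
ee_rot: [0.984, 0.18, 0.0, 0.0]
ft_force: [0.1, -0.4, 0.4]
grip_width: 0.662
```

Call:
move_arm([
  [[-0.24,1,0.6],[0,0,0],0.66],
  [[-0.24,1,0.6],[0,0,0],0.66],
  [[-0.24,1,0.8],[0,0,-5.8],0.66],
  [[0,0,0.6],[0,0,0],0.66],
  [[0,0,0],[0,0,0],0.66],
])

```text
clock: 25.15
position: [0.5812, -0.2386, 0.1067]
ee_rot: [0.973, 0.229, -0.001, -0.001]
ft_force: [0.6, -0.1, 0.3]
grip_width: 0.662
```

```bash
python3 - <<'E'
from nuts import *
todo(.5818,-.2385,-.018)
i=camera_info("wrist");w=camera("wrist")[:,:,::-1].copy();cv2.imwrite("pics/w5.png",w)
p=proj(i,[.5818,-.2385,.014])[0].astype(int);print(p)
w[290:]=255
for th in(70,80,110,125):
    try: nuts(w,i,[tuple(map(int,p))],th,.014)
    except Exception as e: print(th,e)
E
```

```text
t 25.15 pos [ 0.5812 -0.2386  0.1067] jaw deg -63.5 tool shift units [0.03 0.02 4.99]
[252 185]
(252, 185) px [253. 187.] area 1059 C [ 0.581  -0.2389] widths mm 36.2 45.0 flat normal deg mod60 55.9
(252, 185) px [253. 187.] area 1164 C [ 0.5809 -0.2389] widths mm 36.4 45.9 flat normal deg mod60 56.0
110 min() iterable argument is empty
125 min() iterable argument is empty
```

Call:
move_arm([
  [[0,0,1],[0,0,0],0.66],
  [[0,0,1],[0,0,0],0.66],
  [[0,0,1],[0,0,0],0.66],
  [[0,0,1],[0,0,0],0.66],
  [[0,0,0.6],[0,0,0],0.66],
])

```text
clock: 25.82
position: [0.5823, -0.2385, -0.0068]
ee_rot: [0.973, 0.23, 0.0, 0.0]
ft_force: [-0.2, -0.3, 0.2]
grip_width: 0.657
```

Call:
move_arm([
  [[0,0,0.25],[0,0,0],0.66],
  [[0,0,0],[0,0,0],0.25],
  [[0,0,0],[0,0,0],0.25],
  [[0,0,0],[0,0,0],0.25],
  [[0,0,0],[0,0,0],0.25],
])

```text
clock: 26.45
position: [0.5828, -0.2394, -0.0117]
ee_rot: [0.973, 0.229, 0.001, 0.001]
ft_force: [-0.6, 0.7, 6.7]
grip_width: 0.393
```

Call:
move_arm([
  [[0,0,-0.4],[0,0,0],0.2],
  [[0,0,-0.9],[0,0,0],0.2],
  [[0,-0.2,-1],[0,0,0],0.2],
  [[0.1,-0.6,-1],[0,0,0],0.2],
  [[0.2,-1,-1],[0,0,0],0.2],
])

```text
clock: 27.08
position: [0.5682, -0.1961, 0.0958]
ee_rot: [0.974, 0.228, -0.0, 0.0]
ft_force: [0.5, 0.0, -1.4]
grip_width: 0.394
```

Call:
move_arm([
  [[0.2,-1,-1],[0,0,0],0.2],
  [[0.2,-1,-1],[0,0,0],0.2],
  [[0.2,-1,-1],[0,0,0],0.2],
  [[0.2,-1,-1],[0,0,0],0.2],
  [[0.2,-1,-0.7],[0,0,0],0.2],
])

```text
clock: 27.7
position: [0.535, -0.0716, 0.2137]
ee_rot: [0.973, 0.229, 0.0, 0.0]
ft_force: [-0.6, 0.5, -1.6]
grip_width: 0.388
```

Call:
move_arm([
  [[0.2,-1,0],[0,0,0],0.2],
  [[0.2,-1,0],[0,0,0],0.2],
  [[0.2,-1,0],[0,0,0],0.2],
  [[0.2,-1,0],[0,0,0],0.2],
  [[0.2,-1,0],[0,0,0],0.2],
])

```text
clock: 28.32
position: [0.5011, 0.0515, 0.2122]
ee_rot: [0.973, 0.229, -0.0, 0.0]
ft_force: [-0.8, -0.0, -0.3]
grip_width: 0.393
```

Call:
move_arm([
  [[0.2,-1,0],[0,0,0],0.2],
  [[0.2,-1,0],[0,0,0],0.2],
  [[0.2,-1,0],[0,0,0],0.2],
  [[0.2,-1,0],[0,0,0],0.2],
  [[0.2,-1,0],[0,0,0],0.2],
])

```text
clock: 28.95
position: [0.4676, 0.1744, 0.2122]
ee_rot: [0.973, 0.229, -0.0, 0.0]
ft_force: [0.7, 0.0, -1.1]
grip_width: 0.391
```

```bash
python3 - <<'E'
from h import *
todo(.455,.25,.142)
E
```

```text
t 28.95 pos [0.4676 0.1744 0.2122] jaw deg -63.5 tool shift units [ 0.9  -2.93  2.81]
```

Call:
move_arm([
  [[0.3,-1,0.2],[0,0,0],0.2],
  [[0.3,-1,0.6],[0,0,0],0.2],
  [[0.2,-0.7,0.8],[0,0,0],0.2],
  [[0,0,0.7],[0,0,0],0.2],
  [[0,0,0.25],[0,0,0],0.2],
])

```text
clock: 29.58
position: [0.4557, 0.2416, 0.1472]
ee_rot: [0.973, 0.229, -0.001, 0.0]
ft_force: [0.3, -0.1, -0.4]
grip_width: 0.39
```

Call:
move_arm([
  [[0,0,0.08],[0,0,0],0.2],
  [[0,0,0.06],[0,0,0],0.2],
  [[0,0,0.06],[0,0,0],0.2],
  [[0,0,0.06],[0,0,0],0.2],
  [[0,0,0],[0,0,0],0.2],
])

```text
clock: 30.2
position: [0.4561, 0.2427, 0.1419]
ee_rot: [0.973, 0.229, 0.0, 0.0]
ft_force: [0.9, 0.4, -2.0]
grip_width: 0.393
```

Call:
move_arm([
  [[0,0,0.06],[0,0,0],0.2],
  [[0,0,0.06],[0,0,0],0.2],
  [[0,0,0],[0,0,0],0.2],
])

```text
clock: 30.58
position: [0.4563, 0.2428, 0.139]
ee_rot: [0.973, 0.229, 0.0, 0.0]
ft_force: [0.2, -0.3, 2.4]
grip_width: 0.392
```

Call:
move_arm([
  [[0,0,0.05],[0,0,0],0.2],
  [[0,0,0],[0,0,0],0.2],
])

```text
clock: 30.82
position: [0.4562, 0.2428, 0.1378]
ee_rot: [0.973, 0.229, 0.0, 0.0]
ft_force: [0.0, -0.0, 2.7]
grip_width: 0.391
```

Call:
move_arm([
  [[0,0,0],[0,0,0],0.45],
  [[0,0,0],[0,0,0],0.52],
  [[0,0,0],[0,0,0],0.6],
  [[0,0,0],[0,0,0],0.66],
  [[0,0,-0.5],[0,0,0],0.66],
])

```text
clock: 31.45
position: [0.4556, 0.2425, 0.1499]
ee_rot: [0.973, 0.229, -0.001, 0.0]
ft_force: [0.0, -0.6, 1.2]
grip_width: 0.658
```

Call:
move_arm([
  [[0,0,-1],[0,0,0],0.66],
  [[0.9,-0.5,-1],[0,0,0],0.66],
  [[1,-0.7,0],[0,0,0],0.66],
  [[0.9,-0.7,0],[0,0,0],0.66],
  [[0.8,-0.6,0],[0,0,0],0.66],
])

```text
clock: 32.08
position: [0.5093, 0.3398, 0.201]
ee_rot: [0.973, 0.229, 0.0, -0.0]
ft_force: [0.1, 0.5, 0.2]
grip_width: 0.661
```

```bash
cat > read.py <<'E'
from dial import *
import sys,pickle
v=np.array([.6084,.3024,.0804,-.0405,.7744]);up,cw,n=dialangle(0,0,0,v[3],v[4])
def read(tag):
    i=camera_info("wrist");pickle.dump(i,open(tag+".pkl","wb"))
    w=camera("wrist")[:,:,::-1];cv2.imwrite(f"pics/{tag}.png",w);im=w.max(2).astype(np.float32)
    A=np.arange(0,360,.9)
    for h,r in((.003,.03),(.003,.035),(.003,.04),(.003,.045),(.003,.05),(.003,.055),(0.003,.058),(.003,.061)):
        q=proj(i,[v[:3]+.0015*up+h*n+r*(np.cos(a)*up+np.sin(a)*cw) for a in np.radians(A)]).astype(np.float32)
        val=cv2.remap(im,q[None,:,0],q[None,:,1],1)[0];d=val-cv2.blur(val[None],(31,1))[0]
        print(r,[(int(A[j]/.18),int(val[j]),int(d[j])) for j in range(20,160) if d[j]<-20 and d[j]<=d[j-1] and d[j]<=d[j+1]])
    P=proj(i,[v[:3]+.07*(np.cos(a)*up+np.sin(a)*cw) for a in np.radians(range(0,360,30))]);lo=np.maximum(P.min(0).astype(int)-12,0);hi=P.max(0).astype(int)+12
    c=w[lo[1]:hi[1],lo[0]:hi[0]];k=min(780/c.shape[1],590/c.shape[0]);print("crop",lo,k)
    cv2.imwrite(f"pics/{tag}c.png",cv2.resize(c,None,fx=k,fy=k,interpolation=3))
read(sys.argv[1])
E
python3 read.py w6; python3 -c "
from h import *
todo(.4665,-.3833,-.012)"
```

```text
0.03 [(480, 127, -27), (590, 49, -99)]
0.035 [(415, 128, -34), (590, 51, -99)]
0.04 [(370, 126, -30), (590, 52, -114)]
0.045 [(360, 130, -33), (590, 53, -116)]
0.05 [(355, 129, -33), (585, 53, -122)]
0.055 [(340, 128, -35), (480, 158, -48), (585, 51, -122)]
0.058 [(330, 128, -35), (480, 71, -124), (585, 59, -114), (680, 134, -64), (785, 119, -88)]
0.061 [(310, 127, -33), (480, 77, -123), (585, 83, -82), (605, 68, -93), (685, 104, -79), (785, 89, -114)]
crop [254  37] 4.01360544217687
t 32.125 pos [0.5094 0.3422 0.2006] jaw deg -63.4 tool shift units [-14.53  25.2    8.44]
```

View pics/w6c.png

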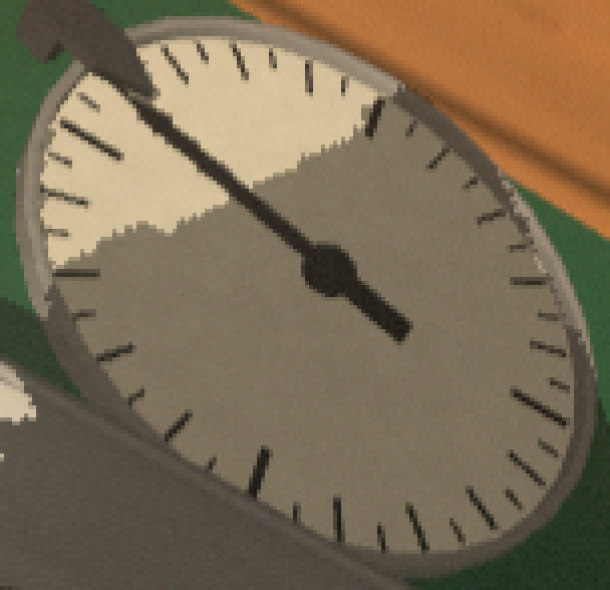

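The pointer tip (138,100) is very near the marker tip (152,96), with parallax of the same order as the gap, so this view cannot decide it. I'll take a view from beyond the dial, closer to its normal, with the fingers wide open.

Call:
move_arm([
  [[0,0,0],[0,0,10],1],
  [[0,0,0],[0,0,10],1],
  [[1,0.4,0],[0,0,0],1],
  [[1,0.4,0],[0,0,0],1],
  [[1,0.4,0],[0,0,0],1],
])

```text
clock: 32.75
position: [0.5877, 0.3172, 0.2011]
ee_rot: [0.998, 0.057, 0.0, -0.0]
ft_force: [1.0, 0.5, 0.3]
grip_width: 0.999
```

Call:
move_arm([
  [[1,0.4,0],[0,0,0],1],
  [[1,0.4,0.5],[0,0,0],1],
  [[0.8,0.3,0.8],[0,0,0],1],
  [[0,0,0.7],[0,0,0],1],
  [[0,0,0],[0,0,0],1],
])

```text
clock: 33.38
position: [0.658, 0.2982, 0.1489]
ee_rot: [0.998, 0.057, -0.001, 0.0]
ft_force: [0.3, 0.3, 0.5]
grip_width: 1.0
```

```bash
python3 read.py w7; python3 - <<'E'
from dial import *
import pickle
from read import v,up,cw,n
E
python3 - <<'E'
from dial import *
import pickle
v=np.array([.6084,.3024,.0804,-.0405,.7744]);up,cw,n=dialangle(0,0,0,v[3],v[4])
i=pickle.load(open("w7.pkl","rb"));d=i["origin"]-v[:3];d/=np.linalg.norm(d)
print("view dir in up,cw,n",d@up,d@cw,d@n,"rim",proj(i,[v[:3]+.07*(np.cos(a)*up+np.sin(a)*cw) for a in np.radians([0,90,180,270])]).round())
todo(.66,.3,.14)
E
```

```text
0.03 [(550, 62, -95)]
0.035 [(555, 62, -93), (595, 133, -20)]
0.04 [(565, 60, -111)]
0.045 [(560, 59, -108), (600, 133, -35)]
0.05 [(565, 56, -120)]
0.055 [(485, 86, -112), (570, 57, -118)]
0.058 [(485, 69, -132), (570, 65, -112), (590, 129, -49), (600, 132, -45), (615, 132, -43), (685, 179, -23), (785, 137, -72)]
0.061 [(105, 118, -45), (195, 175, -33), (295, 158, -51), (390, 114, -94), (485, 57, -146), (590, 75, -102), (620, 130, -40), (685, 94, -99), (790, 113, -95)]
crop [150 166] 3.3146067415730336
view dir in up,cw,n 0.2994888418928515 0.036583200128683636 0.9533981870394046 rim [[230. 332.]
 [162. 235.]
 [250. 179.]
 [318. 257.]]
t 33.425 pos [0.6583 0.2987 0.1504] jaw deg -83.4 tool shift units [ 0.07 -0.04  0.41]Traceback (most recent call last):
  File "<stdin>", line 3, in <module>
  File "read.py", line 15, in <module>
    read(sys.argv[1])
         ~~~~~~~~^^^
IndexError: list index out of range
```

```bash
python3 - <<'E'
from dial import *
import pickle
v=np.array([.6084,.3024,.0804,-.0405,.7744]);up,cw,n=dialangle(0,0,0,v[3],v[4])
i=pickle.load(open("w7.pkl","rb"));im=cv2.imread("pics/w7.png").max(2).astype(np.float32)
def samp(C,r,g):
    a=np.radians(np.asarray(g)*.18);P=C+np.multiply.outer(r*np.cos(a),up)+np.multiply.outer(r*np.sin(a),cw)
    q=proj(i,P.reshape(-1,3)).astype(np.float32);return cv2.remap(im,q[None,:,0],q[None,:,1],1)[0]
# re-centre in-plane from ticks: tick darkness sum at r .062-.067
T=np.r_[np.arange(50,550,50),np.arange(750,2000,50)]
sc=lambda C:sum((samp(C,r,T)-.5*samp(C,r,T+25)-.5*samp(C,r,T-25)).mean() for r in(.063,.065,.067))
best=min(((sc(v[:3]+a*up+b*cw),a,b) for a in np.arange(-.004,.0041,.0005) for b in np.arange(-.004,.0041,.0005)));print(best)
C=v[:3]+best[1]*up+best[2]*cw
print("hub?",);g=np.arange(500,700,4)
for r in np.arange(.080,.040,-.0015):
    print(f"{r*1e3:4.1f}","".join(" .:-=+*#%@"[int(np.clip((200-x)/16,0,9))] for x in samp(C,r,g)))
print("     "+"".join("|" if x%20==0 else " " for x in g))
# pointer line: dark centroid at several radii incl. tail
pts=[]
for r,g0 in [(r,570) for r in np.arange(.02,.055,.003)]:
    gg=np.arange(g0-70,g0+70,1);s=samp(C,r,gg);w=np.clip(110-s,0,None);c=(w*gg).sum()/w.sum();a=np.radians(c*.18);pts.append((r*np.cos(a),r*np.sin(a)))
L=cv2.fitLine(np.float32(pts)*1e3,2,0,.01,.01).ravel();d=L[:2]*np.sign(L[1]);print("pointer dir g",np.degrees(np.arctan2(d[1],d[0]))/.18,"offset mm",L[2]*d[1]-L[3]*d[0])
E
```

```text
(np.float32(-254.82143), np.float64(0.003), np.float64(0.001))
hub?
80.0 ****************#################%%%%%%%%%%%%#****
78.5 ******************###############%%%%%%%%%%%%%#***
77.0 *******************###############%#%###*#####****
75.5 --=-==-===========+#################+===========--
74.0 ====-=============*#################*+============
72.5 **#**#**#****#+*==*################*******+======-
71.0                   -*#############*====+-          
69.5 %=          +-     =#############+===*#=:        :
68.0 %=          --     .+###########+====##+-        -
66.5 #=          *-      :=#########*====+##=         :
65.0 %=          -=       .+#######*=====+#+.         :
63.5 %=                    :+#####*+======.           :
62.0 %=.                    :*%###+======:.           :
60.5 #=                  .-. :*#*+========-.          -
59.0 %+.                 =#=:.+++=======-=.            
57.5 %=.                .#%#+=======-:                 
56.0 %*:               .*%@%#*====-:.                  
54.5 #=.              .+%%@%%#+=====-.                 
53.0                  :#%@%%%#*+=====-:                
51.5                 :*%%%%%%%#+======:                
50.0                   =%%%%%#+==-:                    
48.5                  :*%%%%%#*===-:.                  
47.0                   =%%%%%#*=====-:                 
45.5                  .+#%%%%#*======-:.               
44.0                  :*%%%%%#*+==-====-:              
42.5                  .+%%%%%##+==-:...                
41.0                  :+#%%%%%*+==-:.                  
     |    |    |    |    |    |    |    |    |    |    
pointer dir g 578.5012 offset mm -1.0846319
```

The dial is fully visible between the fingers. In the rectified map the pointer tip reads about 579 g and the marker point about 597 g after a small parallax correction. The pointer is therefore about 18 g short, and another small nut is needed. I'll fetch the one at (0.467,-0.383).

Call:
move_arm([
  [[0,0.3,-1],[0,0,0],0.7],
  [[-0.4,1,-1],[0,0,0],0.7],
  [[-0.4,1,0],[0,0,0],0.7],
  [[-0.4,1,0],[0,0,0],0.7],
  [[-0.4,1,0],[0,0,0],0.7],
])

```text
clock: 34.05
position: [0.6311, 0.1869, 0.2019]
ee_rot: [0.998, 0.057, 0.001, -0.0]
ft_force: [-0.7, 0.0, -0.4]
grip_width: 0.702
```

Call:
move_arm([
  [[-0.4,1,0],[0,0,0],0.66],
  [[-0.4,1,0],[0,0,0],0.66],
  [[-0.4,1,0],[0,0,0],0.66],
  [[-0.4,1,0],[0,0,0],0.66],
  [[-0.4,1,0],[0,0,0],0.66],
])

```text
clock: 34.67
position: [0.5958, 0.0571, 0.2018]
ee_rot: [0.998, 0.057, 0.001, 0.0]
ft_force: [-0.6, -0.8, -1.1]
grip_width: 0.657
```

Call:
move_arm([
  [[-0.4,1,0],[0,0,0],0.66],
  [[-0.4,1,0],[0,0,0],0.66],
  [[-0.4,1,0],[0,0,0],0.66],
  [[-0.4,1,0],[0,0,0],0.66],
  [[-0.4,1,0],[0,0,0],0.66],
])

```text
clock: 35.3
position: [0.5605, -0.0728, 0.2017]
ee_rot: [0.998, 0.057, 0.001, 0.001]
ft_force: [0.4, -0.3, 0.0]
grip_width: 0.659
```

Call:
move_arm([
  [[-0.4,1,0],[0,0,0],0.66],
  [[-0.4,1,0],[0,0,0],0.66],
  [[-0.4,1,0],[0,0,0],0.66],
  [[-0.4,1,0],[0,0,0],0.66],
  [[-0.4,1,0],[0,0,0],0.66],
])

```text
clock: 35.92
position: [0.5253, -0.2027, 0.2017]
ee_rot: [0.998, 0.057, 0.001, 0.001]
ft_force: [-0.6, 0.5, 0.4]
grip_width: 0.659
```

Call:
move_arm([
  [[-0.4,1,0.5],[0,0,0],0.66],
  [[-0.4,1,0.5],[0,0,0],0.66],
  [[-0.4,1,0.5],[0,0,0],0.66],
  [[-0.4,1,0.5],[0,0,0],0.66],
  [[-0.4,1,0.5],[0,0,0],0.66],
])

```text
clock: 36.55
position: [0.4901, -0.3327, 0.1389]
ee_rot: [0.998, 0.057, 0.001, 0.001]
ft_force: [0.6, 0.2, 1.3]
grip_width: 0.661
```

Call:
move_arm([
  [[-0.4,1,0.3],[0,0,0],0.66],
  [[0,0,0.5],[0,0,10.3],0.66],
  [[0,0,0.4],[0,0,10.3],0.66],
  [[0,0,0],[0,0,0],0.66],
])

```text
clock: 37.05
position: [0.4829, -0.3577, 0.1084]
ee_rot: [0.993, -0.122, 0.0, 0.0]
ft_force: [-0.3, 0.0, 0.4]
grip_width: 0.66
```

```bash
python3 - <<'E'
from nuts import *
todo(.4665,-.3833,-.013)
i=camera_info("wrist");w=camera("wrist")[:,:,::-1].copy();cv2.imwrite("pics/w8.png",w)
p=proj(i,[.4665,-.3833,.014])[0].astype(int);print(p)
w[290:]=255
for th in(60,70,80,110,125):
    try: nuts(w,i,[tuple(map(int,p))],th,.014)
    except Exception as e: print(th,e)
E
```

```text
t 37.05 pos [ 0.4829 -0.3577  0.1084] jaw deg -104.0 tool shift units [-0.39  1.15  4.86]
[282 195]
(282, 195) px [284. 198.] area 1097 C [ 0.4644 -0.384 ] widths mm 36.8 45.3 flat normal deg mod60 16.3
(282, 195) px [284. 198.] area 1185 C [ 0.4644 -0.3838] widths mm 37.4 45.5 flat normal deg mod60 16.9
(282, 195) px [284. 197.] area 1301 C [ 0.4642 -0.384 ] widths mm 38.7 47.3 flat normal deg mod60 16.6
110 min() iterable argument is empty
125 min() iterable argument is empty
```

Call:
move_arm([
  [[-0.22,0.6,0.6],[0,0,0],0.66],
  [[-0.2,0.55,0.6],[0,0,0],0.66],
  [[0,0,1],[0,0,0],0.66],
  [[0,0,1],[0,0,0],0.66],
  [[0,0,1],[0,0,0],0.66],
])

```text
clock: 37.72
position: [0.464, -0.3849, 0.0008]
ee_rot: [0.992, -0.123, -0.001, -0.0]
ft_force: [0.5, -0.3, 0.1]
grip_width: 0.663
```

Call:
move_arm([
  [[0,0,0.6],[0,0,0],0.66],
  [[0,0,0],[0,0,0],0.25],
  [[0,0,0],[0,0,0],0.25],
  [[0,0,0],[0,0,0],0.25],
  [[0,0,0],[0,0,0],0.25],
])

```text
clock: 38.35
position: [0.4657, -0.3842, -0.0118]
ee_rot: [0.992, -0.123, 0.0, 0.0]
ft_force: [-0.1, -0.0, -1.8]
grip_width: 0.396
```

Call:
move_arm([
  [[0,0,-0.4],[0,0,0],0.2],
  [[0,0,-0.9],[0,0,0],0.2],
  [[0,-0.2,-1],[0,0,0],0.2],
  [[-0.1,-0.6,-1],[0,0,0],0.2],
  [[-0.16,-1,-1],[0,0,0],0.2],
])

```text
clock: 38.98
position: [0.47, -0.339, 0.0968]
ee_rot: [0.992, -0.123, 0.0, 0.0]
ft_force: [0.2, 1.2, -0.7]
grip_width: 0.397
```

Call:
move_arm([
  [[-0.16,-1,-1],[0,0,0],0.2],
  [[-0.16,-1,-1],[0,0,0],0.2],
  [[-0.16,-1,-1],[0,0,0],0.2],
  [[-0.16,-1,-1],[0,0,0],0.2],
  [[-0.16,-1,-0.7],[0,0,0],0.2],
])

```text
clock: 39.6
position: [0.4815, -0.2115, 0.2146]
ee_rot: [0.992, -0.123, 0.001, 0.0]
ft_force: [1.2, -0.5, -1.1]
grip_width: 0.393
```

Call:
move_arm([
  [[-0.16,-1,0],[0,0,0],0.2],
  [[-0.16,-1,0],[0,0,0],0.2],
  [[-0.16,-1,0],[0,0,0],0.2],
  [[-0.16,-1,0],[0,0,0],0.2],
  [[-0.16,-1,0],[0,0,0],0.2],
])

```text
clock: 40.22
position: [0.492, -0.0852, 0.2129]
ee_rot: [0.992, -0.123, 0.0, 0.0]
ft_force: [0.4, -0.1, -0.6]
grip_width: 0.392
```

Call:
move_arm([
  [[-0.16,-1,0],[0,0,0],0.2],
  [[-0.16,-1,0],[0,0,0],0.2],
  [[-0.16,-1,0],[0,0,0],0.2],
  [[-0.16,-1,0],[0,0,0],0.2],
  [[-0.16,-1,0],[0,0,0],0.2],
])

```text
clock: 40.85
position: [0.5029, 0.0408, 0.2129]
ee_rot: [0.992, -0.123, 0.0, 0.0]
ft_force: [-0.4, -0.6, -1.0]
grip_width: 0.393
```

Call:
move_arm([
  [[-0.16,-1,0],[0,0,0],0.2],
  [[-0.16,-1,0],[0,0,0],0.2],
  [[-0.16,-1,0],[0,0,0],0.2],
  [[-0.16,-1,0],[0,0,0],0.2],
  [[-0.16,-1,0],[0,0,0],0.2],
])

```text
clock: 41.48
position: [0.5139, 0.1668, 0.2129]
ee_rot: [0.992, -0.123, 0.0, 0.0]
ft_force: [-0.7, 0.0, -1.4]
grip_width: 0.394
```

```bash
python3 - <<'E'
from h import *
todo(.522,.248,.140)
E
```

```text
t 41.475 pos [0.5139 0.1668 0.2129] jaw deg -104.1 tool shift units [-0.48 -3.23  2.92]
```

Call:
move_arm([
  [[-0.15,-1,0],[0,0,0],0.2],
  [[-0.15,-1,0.6],[0,0,0],0.2],
  [[-0.15,-0.95,0.9],[0,0,0],0.2],
  [[0,0,0.8],[0,0,0],0.2],
  [[0,0,0.3],[0,0,0],0.2],
])

```text
clock: 42.1
position: [0.5207, 0.2391, 0.1464]
ee_rot: [0.992, -0.123, -0.001, 0.001]
ft_force: [-0.4, -1.7, -1.1]
grip_width: 0.396
```

Call:
move_arm([
  [[0,0,0.06],[0,0,0],0.2],
  [[0,0,0.06],[0,0,0],0.2],
  [[0,0,0.06],[0,0,0],0.2],
  [[0,0,0.06],[0,0,0],0.2],
  [[0,0,0],[0,0,0],0.2],
])

```text
clock: 42.72
position: [0.5213, 0.2399, 0.1416]
ee_rot: [0.992, -0.123, 0.0, 0.0]
ft_force: [0.0, 0.3, -1.5]
grip_width: 0.395
```

Call:
move_arm([
  [[0,0,0.06],[0,0,0],0.2],
  [[0,0,0.06],[0,0,0],0.2],
  [[0,0,0.04],[0,0,0],0.2],
  [[0,0,0],[0,0,0],0.2],
])

```text
clock: 43.22
position: [0.5214, 0.24, 0.1377]
ee_rot: [0.992, -0.123, 0.0, 0.0]
ft_force: [-0.2, -0.3, 0.3]
grip_width: 0.391
```

Call:
move_arm([
  [[0,0,0.04],[0,0,0],0.2],
  [[0,0,0],[0,0,0],0.2],
])

```text
clock: 43.48
position: [0.5214, 0.24, 0.1367]
ee_rot: [0.992, -0.123, 0.0, -0.0]
ft_force: [-0.9, 0.7, 1.3]
grip_width: 0.391
```

Call:
move_arm([
  [[0,0,0],[0,0,0],0.45],
  [[0,0,0],[0,0,0],0.5],
  [[0,0,0],[0,0,0],0.56],
  [[0,0,0],[0,0,0],0.6],
  [[0,0,-0.5],[0,0,0],0.6],
])

```text
clock: 44.1
position: [0.5208, 0.2397, 0.1489]
ee_rot: [0.992, -0.123, -0.001, 0.0]
ft_force: [-0.7, -0.3, 0.7]
grip_width: 0.601
```

Call:
move_arm([
  [[0,0,-1],[0,0,0],0.6],
  [[0,0,-1],[0,0,0],0.6],
  [[0.5,-0.2,-0.3],[0,0,0],1],
  [[1,-0.4,0],[0,0,-10],1],
  [[1,-0.4,0],[0,0,-10],1],
])

```text
clock: 44.72
position: [0.5882, 0.2533, 0.208]
ee_rot: [0.999, 0.054, 0.001, 0.0]
ft_force: [-0.1, 0.0, -0.7]
grip_width: 1.004
```

```bash
python3 - <<'E'
from h import *
todo(.658,.2982,.149)
E
```

```text
t 44.725 pos [0.5882 0.2533 0.208 ] jaw deg -83.8 tool shift units [ 2.96 -1.49  2.36]
```

Call:
move_arm([
  [[0.9,-0.5,0.2],[0,0,0],1],
  [[0.9,-0.5,0.7],[0,0,0],1],
  [[0.9,-0.4,0.7],[0,0,0],1],
  [[0,0,0.7],[0,0,0],1],
  [[0,0,0],[0,0,0],1],
])

```text
clock: 45.35
position: [0.6497, 0.2948, 0.1481]
ee_rot: [0.999, 0.052, -0.001, 0.0]
ft_force: [-0.2, 0.0, 0.2]
grip_width: 1.002
```

```bash
python3 - <<'E'
from dial import *
import pickle
v=np.array([.6084,.3024,.0804,-.0405,.7744]);up,cw,n=dialangle(0,0,0,v[3],v[4])
o=get_obs();print(o["clock"],o["position"])
i=camera_info("wrist");w=camera("wrist")[:,:,::-1];cv2.imwrite("pics/w9.png",w);im=w.max(2).astype(np.float32)
def samp(C,r,g):
    a=np.radians(np.asarray(g)*.18);P=C+np.multiply.outer(r*np.cos(a),up)+np.multiply.outer(r*np.sin(a),cw)
    q=proj(i,P.reshape(-1,3)).astype(np.float32);return cv2.remap(im,q[None,:,0],q[None,:,1],1)[0]
T=np.r_[np.arange(50,550,50),np.arange(800,2000,50)]
sc=lambda C:sum((samp(C,r,T)-.5*samp(C,r,T+25)-.5*samp(C,r,T-25)).mean() for r in(.063,.065,.067))
best=min(((sc(v[:3]+a*up+b*cw),a,b) for a in np.arange(-.004,.0061,.0005) for b in np.arange(-.004,.0041,.0005)));print(best)
C=v[:3]+best[1]*up+best[2]*cw;g=np.arange(500,780,4)
for r in np.arange(.075,.040,-.0015):
    print(f"{r*1e3:4.1f}","".join(" .:-=+*#%@"[int(np.clip((200-x)/16,0,9))] for x in samp(C,r,g)))
print("     "+"".join("|" if x%20==0 else " " for x in g))
# pan, tray check from top: nut blobs
for nm in("top",):
    t=camera(nm)[:,:,::-1];cv2.imwrite("pics/t9.png",t);I=camera_info(nm)
    for (x0,y0,x1,y1),z in(((262,128,402,256),.02),((126,165,210,242),.168)):
        gg=t[y0:y1,x0:x1].max(2);k,l,st,c=cv2.connectedComponentsWithStats((gg<110).astype(np.uint8))
        print([(st[j,4],ray(I,c[j]+[x0,y0],z)[0,:2].round(3).tolist()) for j in range(1,k) if 25<st[j,4]<400])
E
```

```text
45.35 [0.649658   0.29480966 0.14805195]
(np.float32(-248.67047), np.float64(0.003), np.float64(0.001))
75.0 --------==--==----+#################*=-----==-------------------------
73.5 +++++++=++=+++++++*##################***+++++++=======================
72.0 -=+=+*==*=-=---...=###############*++++++-:....::....  ...   . :      
70.5 :.           .    .*#############*===++-          -:          --      
69.0 %=          :=     :+###########*+===**-.        .*-          ==      
67.5 %=          ==      -*##########+====*#=-.       :*-          --      
66.0 @=          --       =*########+=====*+          :*-          -=      
64.5 %+          ::       .-*######*======*+.         -*-          .:      
63.0 %+.                    -*####*======-.           -*-   ...            
61.5 %=                     .-###*=======-:           :*+. .=--            
60.0 %+                      -*#*=========-           -##-  ..             
58.5 %+.                           -===-              .+%*+==-:.           
57.0 %*:                                             .+%%%#*==-:           
55.5 #+.
[... 563 characters left out ...]
             .=#%%%%%*+==:          
43.5                                                .=#%%%%#*+=:.          
42.0                                                 =#%%%%%#+==--::       
40.5                                                .+#%%%%%#+====:        
     |    |    |    |    |    |    |    |    |    |    |    |    |    |    
[(np.int32(278), [0.617, -0.426]), (np.int32(47), [0.637, -0.155]), (np.int32(94), [0.515, -0.304]), (np.int32(87), [0.44, -0.26]), (np.int32(91), [0.383, -0.329])]
[(np.int32(61), [0.568, 0.371]), (np.int32(26), [0.533, 0.419]), (np.int32(162), [0.503, 0.333]), (np.int32(77), [0.455, 0.24]), (np.int32(132), [0.405, 0.179]), (np.int32(158), [0.407, 0.338])]
```

The pointer now reads about 98 g past the marker; it was about 18–20 g short before the last small nut (~116 g). The tray still holds one big nut, one small nut and both washers at their original positions. The arm is clear of everything, so I'm handing in.

```bash
python3 -c "
from workcell import *
print(hand_in(), get_obs()['clock'])"
```

```text
the job is handed in; nothing more can be done
the job is handed in; nothing more can be done
```

I set two big nuts and two small nuts gently into the pan and handed in at about 45 s of the 72 s. The pointer finished past the marker by about 95–100 g, inside one small nut's weight (about 110 g).

**Last checks**
- **Dial:** before the last nut, a view almost square to the dial showed the pointer about 18–20 g short, so that nut was needed. The last nut added about 116 g by the same dial view. The margin to the upper limit is thin, only about 10 g against the nominal 110 g.
- **Tray:** the top view shows one big nut, one small nut and both washers in their original places.
- **Arm:** it was clear of everything at hand-in.

**What disagreed or went wrong**
- **Marker reading:** separate views gave between 580 and 633 g because the raised tab shifts with viewing angle. I relied on the view nearly square to the dial, which gave about 597 g.
- **Fingertips:** they sit about 25–30 mm short of the stated TCP. My first grasp closed above the nut without force, and I then lowered further by feel.
- **Last nut in the pan:** the final top-view search did not pick it out, probably because the arm or its shadow hid it. I confirmed it by the pointer's rise.

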